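Load the flask shaker and lock its clamp bar

TASK

Get the shaker ready to run: first lift the tip box off its platform and set it down upright on the bench, then stand all the flasks upright on its platform, in a row between the sliding clamp bar and the far rail, then slide the bar away from you to its stop so that it holds them. After that, push the loose lock knob onto the flat-sided shaft, turning it slowly until it drops fully home, and turn it clockwise to its stop so that the locking arm swings in behind the bar. Let go, and leave the other things on the bench where they are.

Things in the scene. Friction and masses are not known exactly. Their poses are not given: they have to be found in the camera images.
- shaker: low white shaker, aluminium platform 270 x 370 mm, on the robot's right, fixed. Origin: centre of underside; x away from the robot, y left, z up. Platform top 70 mm above the origin. Far rail along y: inner face at x = 115 mm, 26 mm above the platform; end plates 22 mm high at y = +-162 mm (x 25 to 125) close the row. Lock shaft at x = -80, y = -120 mm
- bay (a point): point on the platform's top in the middle of the row of clamped flasks (shaker x = 80 mm, y = 0), axes as the shaker's. With the bar at its stop there are 70 mm between bar and rail, so clamped flasks stand at bay x -2 to +2 mm. Room for four flasks 78 mm apart, centres y = -125 to +125 mm
- clamp_bar (a joint): clamp bar travel, m: 0 open (robot's side) to 0.07 at its stop (rail side); starts 0 to 0.02. A beam 310 mm long along shaker y, 16 mm thick, 4 to 34 mm above the platform; front face at shaker x = -25 mm + travel. Slides with 2.5 N of friction, stays where left, pushes flasks before it to the rail
- bar_handle (a point): centre of the top of the bar's handle, a black upright post 24 mm across, free from 40 to 96 mm above the platform, on a bracket: 40 mm to the robot's side of the bar's middle line and 60 mm left of its centre; moves with the bar; axes as the shaker's
- lock_shaft (a joint): angle of the upright lock shaft, rad: grows clockwise seen from above, from 0 to its stop at 1.7 (locked); starts 0 to 0.35. Turns with 0.12 N m of friction, stays where left. A 105 mm locking arm at its foot turns with it: at 1.7 it points to shaker +x, its tip 4 mm behind the closed bar; it strikes a bar that is not at its stop
- lock_seat (a point): point on the shaft's axis on its round steel collar (52 mm across), 34 mm above the platform; the home knob's underside rests here. z up, x along the tang's long side and the locking arm; turns with the shaft. The steel tang stands 22 mm above: 20 (x) by 12 mm (y), its top 4 mm only 16 x 8 mm; alike after half a turn
- knob: loose black lock knob, on the bench at the robot's left: round hub 58 mm across, 34 mm high, on it an upright grip blade 60 mm long (x), 14 mm thick (y), up to 67 mm. Under it a slot 22 (x) by 14 mm (y), 24 mm deep, parallel to the blade; the tang enters within about 0.1 rad and 1 mm, either way round. 0.13 kg. Origin: centre of underside; z up
- tip_box: grey pipette-tip box with a white lid that stays shut, 85 mm (x) by 50 mm (y), 60 mm tall, 0.15 kg; starts upright on the platform between bar and rail, its long side roughly along the bar. Origin: centre of the underside; z up
- flask1: white conical culture flask with a grey screw cap; all alike. 115 mm tall, foot 66 mm across and 24 mm high, tapering to a 33 mm neck at 78 mm; cap 36 mm across, from 85 to 115 mm. About 0.16 kg. Origin: centre of the underside; z up its axis. Starts upright on the bench at the robot's left; may be absent
- flask2: white conical culture flask with a grey screw cap; all alike. 115 mm tall, foot 66 mm across and 24 mm high, tapering to a 33 mm neck at 78 mm; cap 36 mm across, from 85 to 115 mm. About 0.16 kg. Origin: centre of the underside; z up its axis. Starts upright on the bench at the robot's left; may be absent
- flask3: white conical culture flask with a grey screw cap; all alike. 115 mm tall, foot 66 mm across and 24 mm high, tapering to a 33 mm neck at 78 mm; cap 36 mm across, from 85 to 115 mm. About 0.16 kg. Origin: centre of the underside; z up its axis. Starts upright on the bench at the robot's left; may be absent
- flask4: white conical culture flask with a grey screw cap; all alike. 115 mm tall, foot 66 mm across and 24 mm high, tapering to a 33 mm neck at 78 mm; cap 36 mm across, from 85 to 115 mm. About 0.16 kg. Origin: centre of the underside; z up its axis. Starts upright on the bench at the robot's left; may be absent
- jar: small amber jar with a white lid, 52 mm across, 65 mm tall, standing among the task's things; not needed
- reagent: white reagent bottle with a red cap, 72 mm across, 170 mm tall, at the back; not needed
- beaker: glass beaker, 80 mm across, 100 mm tall, at the back; not needed
- tape_roll: roll of paper tape lying flat, 90 mm across, 24 mm high, at the back; not needed
- timer: white bench timer, 50 x 70 x 30 mm, among the task's things; not needed
Not all that is in view belongs to the job. Several things have the shape of the knob; the one meant has the colours described above.

How it is judged:
By the outcome, as a careful person would: the job done as asked, in the order asked, and still so for the second after the job is handed in, with the robot touching nothing.
Of flask1, flask2, flask3, flask4 only 2 to 4 are there at a start; the rules pass over those that are not, and their reading is None.
At some moment in a run one of flask1, flask2, flask3, flask4, knob may be knocked a few centimetres aside while the robot is not near it.
It also fails if it takes over 210 s, if anything falls off the work surface, if the arm or the gripper's body presses on something with over 40 N, if the wrist force passes 120 N, or if a joint passes its speed limit or range.

ROBOT

A 6-joint arm with a two-finger parallel gripper is mounted at the origin on the work surface. World frame = base frame: x ahead of the robot, y to its left, z up, the work surface at z = 0. Lengths are in m, angles in rad, forces in N, time in s.
With the tool pointing down it reaches from about 0.325 to 0.85 m from the base axis. Payload 15.5 kg.
Tool frame: the origin (TCP) lies between the finger pads; the fingertips stand 11 mm ahead of it and the grasp point (between the pads) lies 8 mm behind it; z points along the fingers, y is the line along which they close (so a half turn about z gives the same grasp; the last joint's range is limited). The gripper opens to 91 mm and grips with 3 to 60 N. Pads are 32 mm wide; open, the fingers measure 118 mm over their backs; the gripper's body (76 mm by 178 mm) begins 60 mm behind the grasp point.
Start: joints at [1.073, 0.494, 1.345, -0, 1.302, -0.096], TCP at [0.244, 0.575, 0.225] pointing down, gripper open.
Joint ranges: [-2.91, 2.91], [-0.82, 2.16], [0.22, 2.67], [-1.22, 4.37], [0.12, 2.79], [-3.08, 3.08]. Speed limits (rad/s): [1.89, 1.89, 2.57, 3.01, 3.01, 3.01].

INTERFACE

Orientations are given as [roll, pitch, yaw] about the fixed x, y, z axes, in that order (R = Rz(yaw) Ry(pitch) Rx(roll)).
In Python, from cell import readout, imaging, ctrl gives the robot as it stands.
- The arm moves only by the tool carry_out, never from a script. Its argument "steps" is a list of rows, each an object with "rotation": the turn, a rotation vector about the tool's x, y, z in degrees, a list of three; "dp": the shift along the tool's x, y, z in mm, a list of three; "claw": the closure, from 0 (fully open) to 1 (shut). A call has exactly 5 rows; each row shifts and turns the commanded pose from where the row before left it, along the tool's axes as they then stand; what a row does not reach is not made up. A row lasts 1/8 s, in which the tool goes at most 62.5 mm and 10.7 degrees, less where a joint would pass 70% of its speed; a pose out of reach is approached as far as the arm can. A call with a gripper value outside its range is refused whole. The fingers move at their own pace and stop on an object; "newtons" is the grip in N (left out, the last holds). Time passes only in rows, so rows that do not move let the fingers close, or fill a call up. It gives the time, the measured TCP pose, the force, the opening and the grip force at its end, in the units of the state.
- readout.get_obs(): the state, without advancing time (a new reading comes with each control period).
- imaging.snapshot(name): name is "scene" or "top" or "wrist"; returns the picture (480x640x3 uint8, red, green, blue); there is no depth.
- imaging.camera_info(name): a dict with "mtx" (3x3 intrinsics, pixels), "k1" (the pictures are not rectified: a ray, as slopes to the right and down, at radius r is drawn at 1 + k1 r^2 times it, then the intrinsics apply), "eye" and "attitude" of the camera in the world; the wrist camera has in their place "tool_from_camera" (4x4, takes a point from camera to tool coordinates, whose origin is the TCP and whose axes are the flange's). Camera axes: x right, y up, looking along -z (the intrinsics and any distortion apply to the point x, -y, -z); pixel columns grow to the right and rows downward; lengths in m; the calibration is good to about 2 mm. A picture is of the moment at which its call begins: read the wrist's pose just before it. camera_info takes no time and is no camera call.
- ctrl.job_done(): hands the job in; it is judged then, once.
The state is a dict: "time": time; "joints": joint angles; "qvel": joint speeds; "effort": joint torques, N m; "position": TCP position; "ee_rot": TCP orientation; "ft_force": force on the tool from outside, world axes, zero at the start; "ft_torque": the same for the moment, N m; "finger_gap": finger opening in m; "grip_force": force on a finger pad.
Only numpy, scipy, OpenCV 4.12 (cv2) and the standard library are available. Lean on these libraries where they do the work, as an engineer would, in place of code of your own. Each camera call takes 0.05 s, during which the arm holds its last target. There are 200 camera calls.

## Working session

There is one attempt and no reset: what is moved stays moved. The work goes in short steps, Python scripts to look and compute and a tool call to move; the robot and the scene stay as the last step left them, time stands still between calls to the robot, and variables do not carry over. Pictures are saved under pics/ and viewed, at most 14 in all, crops included, and the job is handed in when it is done.

Besides the shell and the picture viewer there is one more tool, called after "Request:" by a JSON object that holds its "name" and its "arguments", one argument or row to a line. carry_out: Moves the arm, as the interface text tells. Its arguments: {"type":"object","properties":{"steps":{"type":"array"},"newtons":{"type":"number"}},"required":["steps"]}

```bash
mkdir -p pics; ls
python3 - <<'E'
from cell import readout, imaging
import cv2,numpy as np
np.set_printoptions(precision=4,suppress=True)
print(readout.get_obs())
for n in ("scene","top","wrist"):
    print(n,imaging.camera_info(n))
for n in ("scene","top"):
    cv2.imwrite(f"pics/{n}0.png",imaging.snapshot(n)[...,::-1])
E
```

```text
pics
{'time': 0.0, 'joints': array([ 1.0735,  0.4942,  1.3461, -0.    ,  1.3026, -0.0955]), 'qvel': array([ 0.0001, -0.0012, -0.0018,  0.0002,  0.0006, -0.0009]), 'effort': array([  0.0005, -87.8833, -38.1842,   0.0708,   0.0538,  -0.    ]), 'position': array([0.2443, 0.5749, 0.2243]), 'ee_rot': array([-3.1403, -0.0001,  2.7398]), 'ft_force': array([-0.187 , -0.2328,  0.8497]), 'ft_torque': array([-0.021 ,  0.0506, -0.0011]), 'grip_force': 0.0, 'finger_gap': 0.09098437869305814}
scene {'mtx': array([[501.8483,   0.    , 318.8464],
       [  0.    , 501.8483, 239.5811],
       [  0.    ,   0.    ,   1.    ]]), 'k1': -0.10925380461098859, 'eye': array([1.3558, 0.2919, 0.716 ]), 'attitude': array([ 0.9507, -0.0189,  1.9115])}
top {'mtx': array([[607.1953,   0.    , 319.2865],
       [  0.    , 607.1953, 239.2614],
       [  0.    ,   0.    ,   1.    ]]), 'k1': 0.017147185993176505, 'eye': array([0.3215, 0.0014, 1.2605]), 'attitude': array([ 0.2012, -0.0016, -1.437 ])}
wrist {'mtx': array([[347.3227,   0.    , 321.1543],
       [  0.    , 347.3227, 237.4464],
       [  0.    ,   0.    ,   1.    ]]), 'k1': 0.011022085270865511, 'tool_from_camera': array([[ 0.001 ,  0.9544,  0.2986,  0.0849],
       [ 1.    , -0.0007, -0.0013, -0.0012],
       [-0.0011,  0.2986, -0.9544, -0.1602],
       [ 0.    ,  0.    ,  0.    ,  1.    ]])}
```

View pics/top0.png

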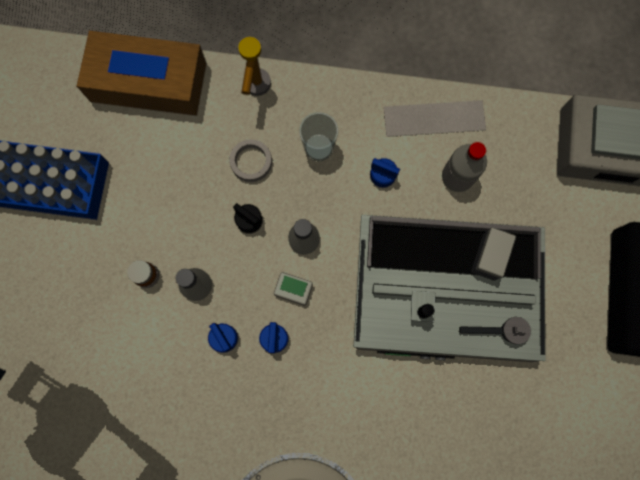

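View pics/scene0.png

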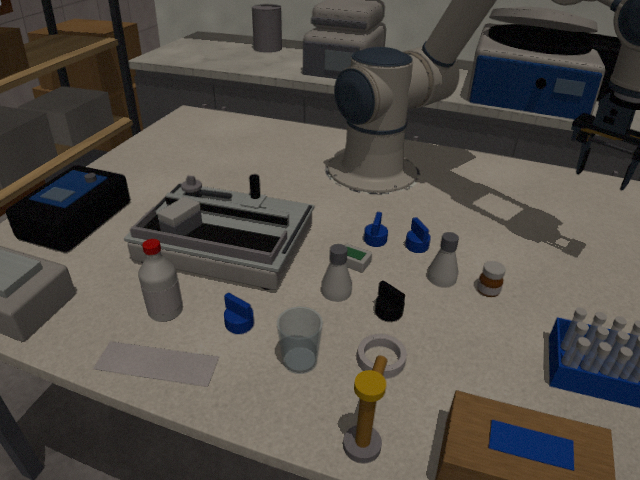

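Top view: flasks at (303,235) and (192,283); tip box (496,252); bar handle (426,311); shaft (516,331) with its arm pointing left. Knob-shaped things: black (248,217), and blue ones at (222,338), (273,337) and (384,172). Only the black one fits the description. I'll enlarge the crops to confirm and measure.

```bash
cat > h.py <<'E'
import numpy as np, cv2
from scipy.spatial.transform import Rotation as Ro
from scipy.optimize import least_squares
from cell import readout, imaging
np.set_printoptions(precision=4,suppress=True)
def cam(n):
    c=imaging.camera_info(n); 
    if n!="wrist": return c, Ro.from_euler('xyz',c["attitude"]).as_matrix(), np.array(c["eye"])
    o=readout.get_obs(); R=Ro.from_euler('xyz',o["ee_rot"]).as_matrix(); T=c["tool_from_camera"]
    return c, R@T[:3,:3], R@T[:3,3]+o["position"]
def proj(k,P):
    c,R,e=k; q=(np.atleast_2d(P)-e)@R; s=np.c_[q[:,0],-q[:,1]]/-q[:,2:]
    s=s*(1+c["k1"]*(s**2).sum(1,keepdims=True)); M=c["mtx"]
    return s*[M[0,0],M[1,1]]+M[:2,2]
def pix(k,uv,z):
    c,R,e=k; uv=np.atleast_2d(uv).astype(float)
    D=np.array([c["k1"],0,0,0,0.]); s=cv2.undistortPoints(uv[:,None],c["mtx"],D)[:,0]
    d=np.c_[s[:,0],-s[:,1],-np.ones(len(s))]@R.T
    return e+d*((z-e[2])/d[:,2])[:,None]
def snap(n,f=None):
    k=cam(n); im=imaging.snapshot(n)[...,::-1].copy()
    if f: cv2.imwrite(f"pics/{f}.png",im)
    return k,im
E
python3 - <<'E'
from h import *
k=cam("top"); im=cv2.imread("pics/top0.png")
a=cv2.resize(im[205:365,345:555],None,fx=3.8,fy=3.7,interpolation=cv2.INTER_CUBIC)
cv2.imwrite("pics/c1.png",np.clip(a*1.6,0,255).astype(np.uint8))
a=cv2.resize(im[190:310,110:330],None,fx=3.6,fy=3.6,interpolation=cv2.INTER_CUBIC)
cv2.imwrite("pics/c2.png",np.clip(a*1.8,0,255).astype(np.uint8))
for n,uv,z in [("cap1",(303,226),.115),("cap2",(185,274),.115),("knob",(247,218),.034),("box",(500,240),.13),("shaft",(516,331),.104),("handle",(427,309),.166)]: print(n,pix(k,uv,z))
E
```

```text
cap1 [[0.5751 0.0654 0.115 ]]
cap2 [[0.4524 0.2747 0.115 ]]
knob [[0.5943 0.1875 0.034 ]]
box [[ 0.5947 -0.3097  0.13  ]]
shaft [[ 0.4304 -0.3595  0.104 ]]
handle [[ 0.4421 -0.1794  0.166 ]]
```

View pics/c1.png

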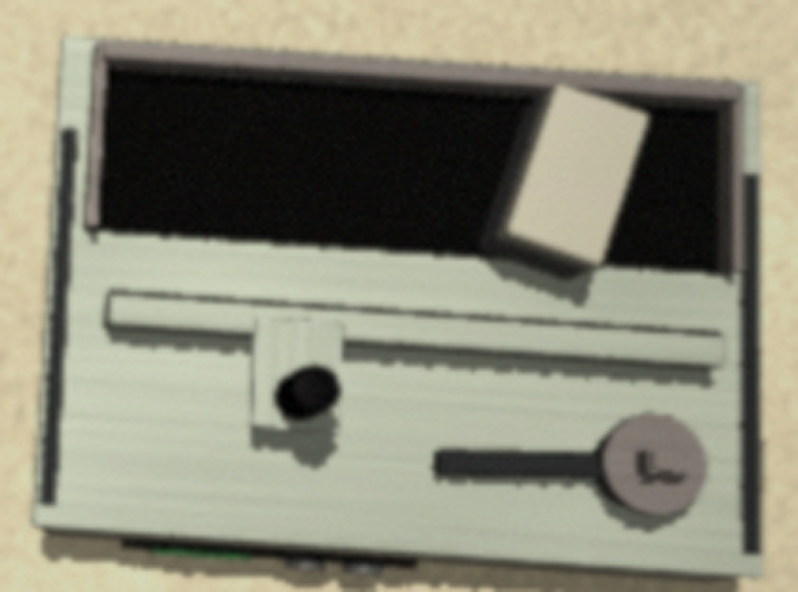

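View pics/c2.png

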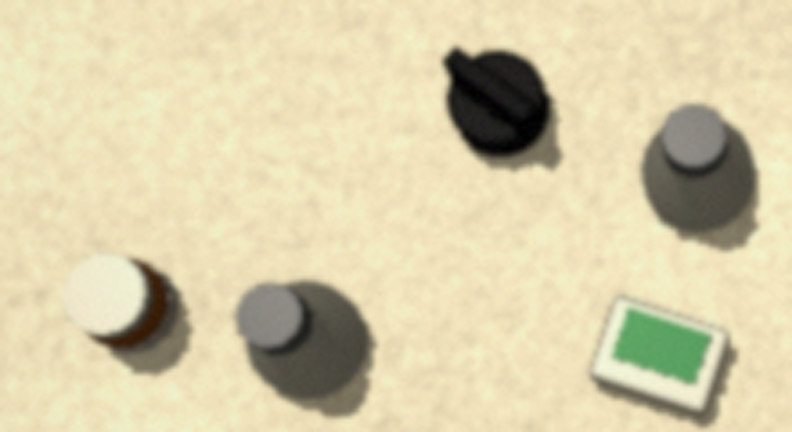

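Run:
```python
from h import *
k=cam("top")
c1=lambda p:(np.atleast_2d(p)+.5)/[3.8,3.7]+[344.5,204.5]
c2=lambda p:(np.atleast_2d(p)+.5)/3.6+[109.5,189.5]
C=pix(k,c1([(35,527),(762,577),(760,82),(62,38)]),.07)
M=np.array([[-.135,.185],[-.135,-.185],[.135,-.185],[.135,.185]])
def f(p,X): 
    c,s=np.cos(p[2]),np.sin(p[2]); return (X@np.array([[c,-s],[s,c]]).T+p[:2])
r=least_squares(lambda p:(f(p,M)-C[:,:2]).ravel(),[.5,-.3,0]); p=r.x
print("shaker",p,r.fun)
inv=lambda P:(np.atleast_2d(P)[:,:2]-p[:2])@f([0,0,p[2]],np.eye(2)).T.T.T if 0 else (np.atleast_2d(P)[:,:2]-p[:2])@np.array([[np.cos(p[2]),-np.sin(p[2])],[np.sin(p[2]),np.cos(p[2])]])
for n,uv,z in [("box",[(562,82),(650,110),(602,265),(508,232)],.13),("bar",[(108,290),(108,325),(722,332),(722,366)],.104),("collar",(655,463),.104),("armtip",(437,463),.085),("handle",(320,384),.166)]:
    P=pix(k,c1(uv),z); print(n,P[:,:2].round(3).tolist(),P.mean(0),"shk",inv(P).round(4).tolist())
for n,uv,z in [("cap1",(695,135),.115),("cap2",(271,315),.115),("hub",(500,103),.034),("blade",[(456,56),(535,108)],.067),("timer",(662,355),.03),("jar",(108,295),.065)]:
    print(n,pix(k,c2(uv),z))
print("lockshaft world",f(p,np.array([[-.08,-.12],[.08,0]])))
```

```text
shaker [ 0.5043 -0.2373  0.066 ] [-0.0034  0.001  -0.0031 -0.0016  0.0031 -0.0003  0.0035  0.001 ]
box [[0.618, -0.294], [0.61, -0.338], [0.526, -0.321], [0.537, -0.273]] [ 0.5728 -0.3065  0.13  ] shk [[0.1102, -0.0638], [0.0984, -0.1078], [0.0163, -0.0845], [0.0301, -0.0381]]
bar [[0.485, -0.082], [0.467, -0.085], [0.504, -0.39], [0.487, -0.391]] [ 0.4855 -0.237   0.104 ] shk [[-0.0095, 0.1558], [-0.0277, 0.1549], [-0.0102, -0.1523], [-0.0277, -0.1522]]
collar [[0.433, -0.361]] [ 0.4329 -0.3612  0.104 ] shk [[-0.0795, -0.119]]
armtip [[0.42, -0.259]] [ 0.42   -0.2586  0.085 ] shk [[-0.0856, -0.0157]]
handle [[0.444, -0.183]] [ 0.4436 -0.1826  0.166 ] shk [[-0.057, 0.0586]]
cap1 [[0.5727 0.0657 0.115 ]]
cap2 [[0.4465 0.2738 0.115 ]]
hub [[0.5942 0.1843 0.034 ]]
blade [[0.6104 0.2081 0.067 ]
 [0.5866 0.1595 0.067 ]]
timer [[0.4627 0.0713 0.03  ]]
jar [[0.4509 0.3765 0.065 ]]
lockshaft world [[ 0.4324 -0.3623]
 [ 0.5842 -0.232 ]]
```

Two flasks are present and the fit is consistent (shaft within 1 mm, bar travel about 15 mm). c2 confirms the black knob at (500,103), with black hub and blade. I'll move above the tip box first.

Request:
{"name": "carry_out", "arguments": {
  "steps": [
    {"rotation": [0, 0, -8.5], "dp": [0, 0, 0], "claw": 0},
    {"rotation": [0, 0, 0], "dp": [-30, -43, 0], "claw": 0},
    {"rotation": [0, 0, 0], "dp": [-30, -43, 0], "claw": 0},
    {"rotation": [0, 0, 0], "dp": [-30, -43, 0], "claw": 0},
    {"rotation": [0, 0, 0], "dp": [-30, -43, 0], "claw": 0}
  ],
  "newtons": 15
}}

```text
time: 0.72
position: [0.3177, 0.377, 0.2248]
ee_rot: [-3.141, -0.0, 2.888]
ft_force: [0.9, -0.0, -0.0]
finger_gap: 0.0912
grip_force: 0.0
```

Request:
{"name": "carry_out", "arguments": {
  "steps": [
    {"rotation": [0, 0, 0], "dp": [-30, -43, 0], "claw": 0},
    {"rotation": [0, 0, 0], "dp": [-30, -43, 0], "claw": 0},
    {"rotation": [0, 0, 0], "dp": [-30, -43, 0], "claw": 0},
    {"rotation": [0, 0, 0], "dp": [-30, -43, 0], "claw": 0},
    {"rotation": [0, 0, 0], "dp": [-30, -43, 0], "claw": 0}
  ]
}}

```text
time: 1.35
position: [0.409, 0.1312, 0.2249]
ee_rot: [-3.142, 0.0, 2.888]
ft_force: [0.8, -0.1, 0.5]
finger_gap: 0.0913
grip_force: 0.0
```

Request:
{"name": "carry_out", "arguments": {
  "steps": [
    {"rotation": [0, 0, 0], "dp": [-30, -43, 0], "claw": 0},
    {"rotation": [0, 0, 0], "dp": [-30, -43, 0], "claw": 0},
    {"rotation": [0, 0, 0], "dp": [-30, -43, 0], "claw": 0},
    {"rotation": [0, 0, 0], "dp": [-30, -43, 0], "claw": 0},
    {"rotation": [0, 0, 0], "dp": [-30, -43, 0], "claw": 0}
  ]
}}

```text
time: 1.98
position: [0.5003, -0.1146, 0.2248]
ee_rot: [3.141, -0.0, 2.888]
ft_force: [1.4, 0.9, -0.3]
finger_gap: 0.0914
grip_force: 0.0
```

Request:
{"name": "carry_out", "arguments": {
  "steps": [
    {"rotation": [0, 0, 0], "dp": [-30, -43, 0], "claw": 0},
    {"rotation": [0, 0, 0], "dp": [-30, -43, 0], "claw": 0},
    {"rotation": [0, 0, 0], "dp": [-30, -43, 0], "claw": 0},
    {"rotation": [0, 0, 0], "dp": [-30, -43, 0], "claw": 0},
    {"rotation": [0, 0, 0], "dp": [0, 0, 0], "claw": 0}
  ]
}}

```text
time: 2.6
position: [0.5735, -0.3126, 0.224]
ee_rot: [-3.141, 0.0, 2.885]
ft_force: [-0.4, -0.5, 1.0]
finger_gap: 0.0909
grip_force: 0.0
```

```bash
cat >> h.py <<'E'
def to(x,y,z,yaw_deg):
    "turn about tool z first (deg), then shift in the turned tool frame (mm)"
    o=readout.get_obs(); R=Ro.from_euler('xyz',o["ee_rot"]); x0=R.as_matrix()[:,0]
    r=-(yaw_deg-np.degrees(np.arctan2(x0[1],x0[0])))
    d=(R*Ro.from_euler('z',r,degrees=True)).inv().apply(np.array([x,y,z])-o["position"])*1e3
    print("at",o["position"],"t",round(o["time"],2),"tilt",R.apply([0,0,1]).round(3),"| rot",round(r,2),"dp",d.round(1),"norm",round(np.linalg.norm(d)),"F",o["ft_force"].round(1),"gap",round(o["finger_gap"],4))
E
python3 - <<'E'
from h import *
to(.573,-.3065,.105,165.5)
snap("wrist","w1")
E
```

```text
at [ 0.5735 -0.3126  0.224 ] t 2.6 tilt [-0. -0. -1.] | rot -0.18 dp [  2.1   5.9 119. ] norm 119 F [-0.4 -0.5  1. ] gap 0.0909
```

View pics/w1.png

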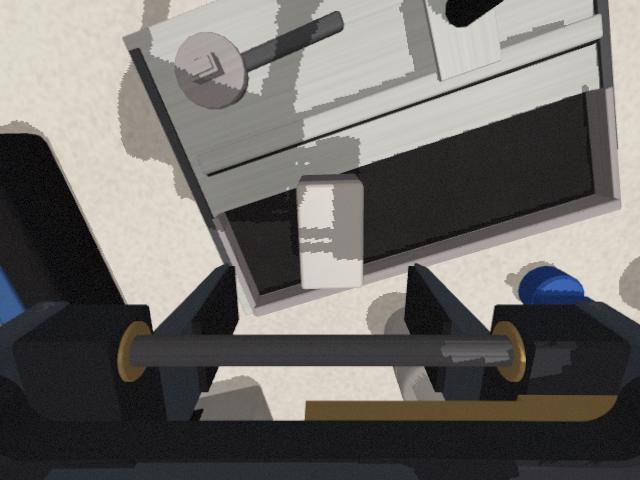

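The wrist view shows the box lid (300–363, 180–290) aligned with the fingers and centred. Descending and gripping.

Request:
{"name": "carry_out", "arguments": {
  "steps": [
    {"rotation": [0, 0, 0], "dp": [2, 6, 20], "claw": 0},
    {"rotation": [0, 0, 0], "dp": [0, 0, 35], "claw": 0},
    {"rotation": [0, 0, 0], "dp": [0, 0, 35], "claw": 0},
    {"rotation": [0, 0, 0], "dp": [0, 0, 20], "claw": 0},
    {"rotation": [0, 0, 0], "dp": [0, 0, 9], "claw": 0}
  ]
}}

```text
time: 3.28
position: [0.5719, -0.3017, 0.1049]
ee_rot: [3.141, -0.002, 2.889]
ft_force: [-1.3, 0.8, 0.5]
finger_gap: 0.0911
grip_force: 0.0
```

Request:
{"name": "carry_out", "arguments": {
  "steps": [
    {"rotation": [0, 0, 0], "dp": [0, 0, 0], "claw": 0.6},
    {"rotation": [0, 0, 0], "dp": [0, 0, 0], "claw": 0.6},
    {"rotation": [0, 0, 0], "dp": [0, 0, 0], "claw": 0.6},
    {"rotation": [0, 0, 0], "dp": [0, 0, 0], "claw": 0.6},
    {"rotation": [0, 0, 0], "dp": [0, 0, 0], "claw": 0.6}
  ]
}}

```text
time: 3.9
position: [0.5728, -0.3033, 0.1063]
ee_rot: [-3.141, 0.0, 2.888]
ft_force: [-0.9, -0.8, 4.3]
finger_gap: 0.0503
grip_force: 14.9
```

Request:
{"name": "carry_out", "arguments": {
  "steps": [
    {"rotation": [0, 0, 0], "dp": [0, 0, -15], "claw": 0.6},
    {"rotation": [0, 0, 0], "dp": [0, 0, -25], "claw": 0.6},
    {"rotation": [0, 0, 0], "dp": [0, 0, -35], "claw": 0.6},
    {"rotation": [0, 0, 0], "dp": [0, 0, -35], "claw": 0.6},
    {"rotation": [0, 0, 0], "dp": [0, 0, -25], "claw": 0.6}
  ]
}}

```text
time: 4.53
position: [0.5729, -0.3032, 0.2436]
ee_rot: [-3.141, 0.002, 2.888]
ft_force: [-0.1, -0.2, -0.8]
finger_gap: 0.0501
grip_force: 14.9
```

Run:
```python
from h import *
to(.285,-.28,.24,165.5)
```

```text
at [ 0.5729 -0.3032  0.2436] t 4.53 tilt [ 0.002 -0.001 -1.   ] | rot -0.02 dp [284.5 -49.6   3.1] norm 289 F [-0.1 -0.2 -0.8] gap 0.0501
```

Request:
{"name": "carry_out", "arguments": {
  "steps": [
    {"rotation": [0, 0, 0], "dp": [30, -5, 0], "claw": 0.6},
    {"rotation": [0, 0, 0], "dp": [50, -9, 0], "claw": 0.6},
    {"rotation": [0, 0, 0], "dp": [50, -9, 0], "claw": 0.6},
    {"rotation": [0, 0, 0], "dp": [50, -9, 0], "claw": 0.6},
    {"rotation": [0, 0, 0], "dp": [50, -9, 0], "claw": 0.6}
  ]
}}

```text
time: 5.15
position: [0.3383, -0.2848, 0.2417]
ee_rot: [-3.141, 0.001, 2.888]
ft_force: [-0.3, -0.4, -0.9]
finger_gap: 0.0498
grip_force: 14.9
```

Request:
{"name": "carry_out", "arguments": {
  "steps": [
    {"rotation": [0, 0, 0], "dp": [35, -6, 0], "claw": 0.6},
    {"rotation": [0, 0, 0], "dp": [20, -3, 20], "claw": 0.6},
    {"rotation": [0, 0, 0], "dp": [0, 0, 40], "claw": 0.6},
    {"rotation": [0, 0, 0], "dp": [0, 0, 40], "claw": 0.6},
    {"rotation": [0, 0, 0], "dp": [0, 0, 40], "claw": 0.6}
  ]
}}

```text
time: 5.78
position: [0.2846, -0.2806, 0.1007]
ee_rot: [-3.14, 0.002, 2.888]
ft_force: [0.3, -0.9, -1.7]
finger_gap: 0.0501
grip_force: 14.9
```

Request:
{"name": "carry_out", "arguments": {
  "steps": [
    {"rotation": [0, 0, 0], "dp": [0, 0, 30], "claw": 0.6},
    {"rotation": [0, 0, 0], "dp": [0, 0, 15], "claw": 0.6},
    {"rotation": [0, 0, 0], "dp": [0, 0, 10], "claw": 0.6},
    {"rotation": [0, 0, 0], "dp": [0, 0, 0], "claw": 0.6},
    {"rotation": [0, 0, 0], "dp": [0, 0, 0], "claw": 0.6}
  ]
}}

```text
time: 6.4
position: [0.2845, -0.2804, 0.0465]
ee_rot: [-3.141, 0.001, 2.888]
ft_force: [-0.1, 0.5, -1.7]
finger_gap: 0.0499
grip_force: 14.9
```

Run:
```python
from h import *
to(.285,-.28,.0365,165.5)
```

```text
at [ 0.2845 -0.2804  0.0465] t 6.4 tilt [ 0.001 -0.001 -1.   ] | rot -0.02 dp [-0.4  0.5 10. ] norm 10 F [-0.1  0.5 -1.7] gap 0.0499
```

Request:
{"name": "carry_out", "arguments": {
  "steps": [
    {"rotation": [0, 0, 0], "dp": [0, 0, 6], "claw": 0.6},
    {"rotation": [0, 0, 0], "dp": [0, 0, 4], "claw": 0.6},
    {"rotation": [0, 0, 0], "dp": [0, 0, 1], "claw": 0.6},
    {"rotation": [0, 0, 0], "dp": [0, 0, 0], "claw": 0.3},
    {"rotation": [0, 0, 0], "dp": [0, 0, 0], "claw": 0}
  ]
}}

```text
time: 7.02
position: [0.2842, -0.2801, 0.0349]
ee_rot: [-3.142, -0.0, 2.888]
ft_force: [-0.4, 0.0, -0.2]
finger_gap: 0.0671
grip_force: 0.0
```

Request:
{"name": "carry_out", "arguments": {
  "steps": [
    {"rotation": [0, 0, 0], "dp": [0, 0, 0], "claw": 0},
    {"rotation": [0, 0, 0], "dp": [0, 0, -30], "claw": 0},
    {"rotation": [0, 0, 0], "dp": [0, 0, -60], "claw": 0},
    {"rotation": [0, 0, 0], "dp": [0, 0, -60], "claw": 0},
    {"rotation": [0, 0, 0], "dp": [0, 0, -50], "claw": 0}
  ]
}}

```text
time: 7.65
position: [0.2841, -0.2799, 0.2373]
ee_rot: [-3.141, 0.001, 2.888]
ft_force: [0.5, -2.0, -0.1]
finger_gap: 0.0911
grip_force: 0.0
```

Run:
```python
from h import *
k,im=snap("top","top1")
a=cv2.resize(im[150:400,110:560],(800,444),interpolation=cv2.INTER_CUBIC)
cv2.imwrite("pics/c3.png",np.clip(a*1.6,0,255).astype(np.uint8))
to(.573,.066,.24,90)
```

```text
at [ 0.2855 -0.2817  0.2423] t 7.7 tilt [ 0.005 -0.006 -1.   ] | rot 75.49 dp [347.7 287.5   1.5] norm 451 F [ 2.6 -2.9  7.3] gap 0.0911
```

View pics/c3.png

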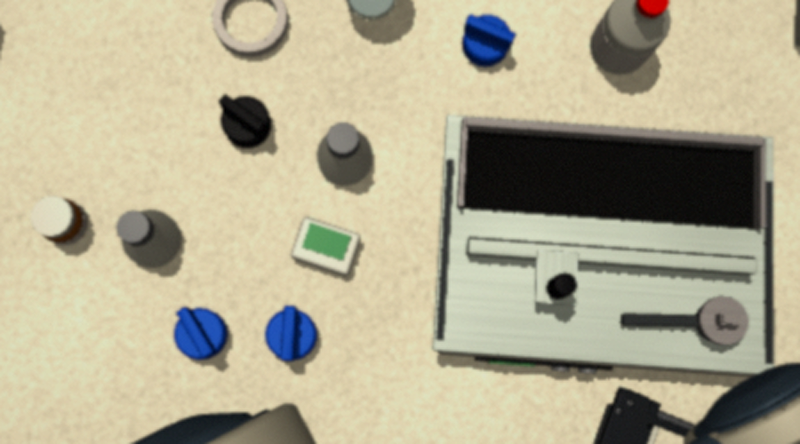

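Box is off the platform (arm hides it now), and nothing else has moved. On to the flask at (343,150) in this crop.

Request:
{"name": "carry_out", "arguments": {
  "steps": [
    {"rotation": [0, 0, 0], "dp": [-16, 34, 0], "claw": 0},
    {"rotation": [0, 0, 0], "dp": [-25, 54, 0], "claw": 0},
    {"rotation": [0, 0, 0], "dp": [-25, 54, 0], "claw": 0},
    {"rotation": [0, 0, 0], "dp": [-25, 54, 0], "claw": 0},
    {"rotation": [0, 0, 0], "dp": [-25, 54, 0], "claw": 0}
  ]
}}

```text
time: 8.32
position: [0.4601, -0.0653, 0.2348]
ee_rot: [-3.141, 0.0, 2.888]
ft_force: [0.3, -1.0, -0.6]
finger_gap: 0.0913
grip_force: 0.0
```

Request:
{"name": "carry_out", "arguments": {
  "steps": [
    {"rotation": [0, 0, 0], "dp": [-25, 54, 0], "claw": 0},
    {"rotation": [0, 0, 0], "dp": [-25, 54, 0], "claw": 0},
    {"rotation": [0, 0, 0], "dp": [-25, 50, 0], "claw": 0},
    {"rotation": [0, 0, 0], "dp": [0, 0, 0], "claw": 0},
    {"rotation": [0, 0, 0], "dp": [0, 0, 0], "claw": 0}
  ]
}}

```text
time: 8.95
position: [0.5708, 0.0669, 0.2344]
ee_rot: [-3.141, -0.001, 2.889]
ft_force: [0.2, -0.1, 0.1]
finger_gap: 0.0913
grip_force: 0.0
```

Run:
```python
from h import *
to(.573,.066,.095,165.5)
```

```text
at [0.5708 0.0669 0.2344] t 8.95 tilt [-0.001 -0.    -1.   ] | rot 0.01 dp [ -2.5  -0.3 139.4] norm 139 F [ 0.2 -0.1  0.1] gap 0.0913
```

Request:
{"name": "carry_out", "arguments": {
  "steps": [
    {"rotation": [0, 0, 0], "dp": [-2.5, 0, 20], "claw": 0},
    {"rotation": [0, 0, 0], "dp": [0, 0, 40], "claw": 0},
    {"rotation": [0, 0, 0], "dp": [0, 0, 40], "claw": 0},
    {"rotation": [0, 0, 0], "dp": [0, 0, 28], "claw": 0},
    {"rotation": [0, 0, 0], "dp": [0, 0, 11], "claw": 0}
  ]
}}

```text
time: 9.57
position: [0.5725, 0.0653, 0.0948]
ee_rot: [-3.141, -0.002, 2.887]
ft_force: [0.5, -0.6, -0.4]
finger_gap: 0.0911
grip_force: 0.0
```

Request:
{"name": "carry_out", "arguments": {
  "steps": [
    {"rotation": [0, 0, 0], "dp": [0, 0, 0], "claw": 0.8},
    {"rotation": [0, 0, 0], "dp": [0, 0, 0], "claw": 0.8},
    {"rotation": [0, 0, 0], "dp": [0, 0, 0], "claw": 0.8},
    {"rotation": [0, 0, 0], "dp": [0, 0, 0], "claw": 0.8},
    {"rotation": [0, 0, 0], "dp": [0, 0, 0], "claw": 0.8}
  ]
}}

```text
time: 10.2
position: [0.5739, 0.0664, 0.0961]
ee_rot: [3.142, 0.0, 2.888]
ft_force: [0.8, -0.0, -0.1]
finger_gap: 0.0441
grip_force: 0.0
```

Request:
{"name": "carry_out", "arguments": {
  "steps": [
    {"rotation": [0, 0, 0], "dp": [0, 0, -15], "claw": 0.8},
    {"rotation": [0, 0, 0], "dp": [0, 0, -35], "claw": 0.8},
    {"rotation": [0, 0, 0], "dp": [0, 0, -40], "claw": 0.8},
    {"rotation": [0, 0, 0], "dp": [0, 0, -35], "claw": 0.8},
    {"rotation": [0, 0, 0], "dp": [0, 0, -5], "claw": 0.8}
  ]
}}

```text
time: 10.82
position: [0.575, 0.0664, 0.2292]
ee_rot: [3.14, 0.005, 2.888]
ft_force: [-0.2, -0.5, -1.8]
finger_gap: 0.0355
grip_force: 15.0
```

Run:
```python
from h import *
c,s=np.cos(.066),np.sin(.066)
S=lambda x,y:(.5043+c*x-s*y,-.2373+s*x+c*y)
for y in (.05,-.05): print(S(.078,y)); to(*S(.078,y),.23,165.5)
```

```text
(np.float64(0.5788325729371874), np.float64(-0.18226459710910764))
at [0.575  0.0664 0.2292] t 10.82 tilt [ 0.005  0.    -1.   ] | rot -0.02 dp [ -66.  -239.8   -0.8] norm 249 F [-0.2 -0.5 -1.8] gap 0.0355
(np.float64(0.5854277823806896), np.float64(-0.28204687615902885))
at [0.575  0.0664 0.2292] t 10.82 tilt [ 0.005  0.    -1.   ] | rot -0.02 dp [ -97.4 -334.8   -0.8] norm 349 F [-0.2 -0.5 -1.8] gap 0.0355
```

Grip is good (35.5 mm gap, weight felt), but the fingers closed while the lift was starting, so the grip height is uncertain. I'll place it by contact feel.

Request:
{"name": "carry_out", "arguments": {
  "steps": [
    {"rotation": [0, 0, 0], "dp": [-8, -30, -20], "claw": 0.8},
    {"rotation": [0, 0, 0], "dp": [-15, -50, 0], "claw": 0.8},
    {"rotation": [0, 0, 0], "dp": [-15, -50, 0], "claw": 0.8},
    {"rotation": [0, 0, 0], "dp": [-15, -50, 0], "claw": 0.8},
    {"rotation": [0, 0, 0], "dp": [-15, -50, 0], "claw": 0.8}
  ]
}}

```text
time: 11.45
position: [0.5815, -0.1749, 0.2456]
ee_rot: [3.141, -0.001, 2.888]
ft_force: [-0.0, -0.0, -1.2]
finger_gap: 0.0357
grip_force: 15.0
```

Request:
{"name": "carry_out", "arguments": {
  "steps": [
    {"rotation": [0, 0, 0], "dp": [-15, -55, 0], "claw": 0.8},
    {"rotation": [0, 0, 0], "dp": [-14, -50, 0], "claw": 0.8},
    {"rotation": [0, 0, 0], "dp": [0, 0, 0], "claw": 0.8},
    {"rotation": [0, 0, 0], "dp": [0, 0, 0], "claw": 0.8},
    {"rotation": [0, 0, 0], "dp": [0, 0, 0], "claw": 0.8}
  ]
}}

```text
time: 12.08
position: [0.5837, -0.281, 0.2459]
ee_rot: [3.141, -0.001, 2.889]
ft_force: [0.4, -0.1, -1.1]
finger_gap: 0.0351
grip_force: 15.0
```

Run:
```python
from h import *
to(.5854,-.282,.181,165.5)
snap("scene","s1"); im=cv2.imread("pics/s1.png")[120:300,110:330]
cv2.imwrite("pics/c4.png",cv2.resize(im,None,fx=3.3,fy=3.3,interpolation=cv2.INTER_CUBIC))
```

```text
at [ 0.5837 -0.281   0.2459] t 12.07 tilt [-0.  0. -1.] | rot 0.04 dp [-1.9 -0.5 64.9] norm 65 F [ 0.4 -0.1 -1.1] gap 0.0351
```

View pics/c4.png

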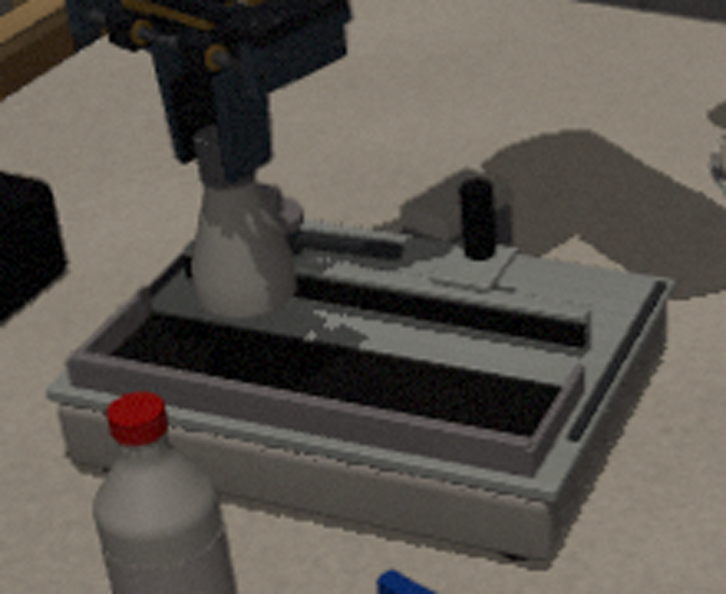

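The scene view shows the flask hanging upright, gripped at its cap, over the bay. Lowering it.

Request:
{"name": "carry_out", "arguments": {
  "steps": [
    {"rotation": [0, 0, 0], "dp": [-2, 0, 20], "claw": 0.8},
    {"rotation": [0, 0, 0], "dp": [0, 0, 20], "claw": 0.8},
    {"rotation": [0, 0, 0], "dp": [0, 0, 15], "claw": 0.8},
    {"rotation": [0, 0, 0], "dp": [0, 0, 7], "claw": 0.8},
    {"rotation": [0, 0, 0], "dp": [0, 0, 0], "claw": 0.8}
  ]
}}

```text
time: 12.75
position: [0.5857, -0.2826, 0.1838]
ee_rot: [3.142, -0.0, 2.888]
ft_force: [-1.1, -0.5, -2.0]
finger_gap: 0.0352
grip_force: 15.0
```

Request:
{"name": "carry_out", "arguments": {
  "steps": [
    {"rotation": [0, 0, 0], "dp": [0, 0, 2], "claw": 0.8},
    {"rotation": [0, 0, 0], "dp": [0, 0, 2], "claw": 0.8},
    {"rotation": [0, 0, 0], "dp": [0, 0, 1], "claw": 0.8},
    {"rotation": [0, 0, 0], "dp": [0, 0, 0], "claw": 0.8},
    {"rotation": [0, 0, 0], "dp": [0, 0, 0], "claw": 0.8}
  ]
}}

```text
time: 13.38
position: [0.5857, -0.2828, 0.179]
ee_rot: [-3.142, 0.0, 2.888]
ft_force: [-0.6, -0.0, -1.3]
finger_gap: 0.0354
grip_force: 15.0
```

Request:
{"name": "carry_out", "arguments": {
  "steps": [
    {"rotation": [0, 0, 0], "dp": [0, 0, 2], "claw": 0.8},
    {"rotation": [0, 0, 0], "dp": [0, 0, 1], "claw": 0.8},
    {"rotation": [0, 0, 0], "dp": [0, 0, 1], "claw": 0.8},
    {"rotation": [0, 0, 0], "dp": [0, 0, 0], "claw": 0.8},
    {"rotation": [0, 0, 0], "dp": [0, 0, 0], "claw": 0.8}
  ]
}}

```text
time: 14.0
position: [0.5867, -0.2826, 0.1766]
ee_rot: [3.142, 0.003, 2.888]
ft_force: [0.3, 4.6, 18.1]
finger_gap: 0.0356
grip_force: 15.0
```

Request:
{"name": "carry_out", "arguments": {
  "steps": [
    {"rotation": [0, 0, 0], "dp": [0, 0, -1], "claw": 0.8},
    {"rotation": [0, 0, 0], "dp": [0, 0, 0], "claw": 0.5},
    {"rotation": [0, 0, 0], "dp": [0, 0, 0], "claw": 0},
    {"rotation": [0, 0, 0], "dp": [0, 0, 0], "claw": 0},
    {"rotation": [0, 0, 0], "dp": [0, 0, 0], "claw": 0}
  ]
}}

```text
time: 14.62
position: [0.5856, -0.2828, 0.1758]
ee_rot: [-3.142, -0.0, 2.888]
ft_force: [-0.9, -0.2, 0.6]
finger_gap: 0.0729
grip_force: 0.0
```

Request:
{"name": "carry_out", "arguments": {
  "steps": [
    {"rotation": [0, 0, 0], "dp": [0, 0, 0], "claw": 0},
    {"rotation": [0, 0, 0], "dp": [0, 0, -15], "claw": 0},
    {"rotation": [0, 0, 0], "dp": [0, 0, -30], "claw": 0},
    {"rotation": [0, 0, 0], "dp": [0, 0, -15], "claw": 0},
    {"rotation": [0, 0, 0], "dp": [0, 0, 0], "claw": 0}
  ]
}}

```text
time: 15.25
position: [0.5862, -0.2831, 0.2373]
ee_rot: [-3.141, 0.002, 2.888]
ft_force: [-0.0, 0.2, -0.8]
finger_gap: 0.0912
grip_force: 0.0
```

Run:
```python
from h import *
to(.447,.274,.235,165.5)
k,im=snap("top","top2"); b=cv2.imread("pics/top1.png")
d=cv2.absdiff(im,b).sum(2)[190:320,110:335]; print("change at left:",(d>90).sum())
```

```text
at [ 0.5862 -0.2831  0.2373] t 15.25 tilt [ 0.002 -0.001 -1.   ] | rot -0.02 dp [274.3 504.5   1.2] norm 574 F [-0.   0.2 -0.8] gap 0.0912
change at left: 4109
```

Request:
{"name": "carry_out", "arguments": {
  "steps": [
    {"rotation": [0, 0, 0], "dp": [20, 35, 0], "claw": 0},
    {"rotation": [0, 0, 0], "dp": [28, 52, 0], "claw": 0},
    {"rotation": [0, 0, 0], "dp": [28, 52, 0], "claw": 0},
    {"rotation": [0, 0, 0], "dp": [28, 52, 0], "claw": 0},
    {"rotation": [0, 0, 0], "dp": [28, 52, 0], "claw": 0}
  ]
}}

```text
time: 15.92
position: [0.5176, -0.0127, 0.2349]
ee_rot: [-3.142, -0.002, 2.888]
ft_force: [0.2, 0.2, -0.7]
finger_gap: 0.0911
grip_force: 0.0
```

Request:
{"name": "carry_out", "arguments": {
  "steps": [
    {"rotation": [0, 0, 0], "dp": [28, 52, 0], "claw": 0},
    {"rotation": [0, 0, 0], "dp": [28, 52, 0], "claw": 0},
    {"rotation": [0, 0, 0], "dp": [28, 52, 0], "claw": 0},
    {"rotation": [0, 0, 0], "dp": [28, 52, 0], "claw": 0},
    {"rotation": [0, 0, 0], "dp": [28, 52, 0], "claw": 0}
  ]
}}

```text
time: 16.55
position: [0.4473, 0.274, 0.235]
ee_rot: [-3.141, -0.001, 2.888]
ft_force: [0.3, -0.5, 0.1]
finger_gap: 0.0914
grip_force: 0.0
```

Request:
{"name": "carry_out", "arguments": {
  "steps": [
    {"rotation": [0, 0, 0], "dp": [0, 0, 0], "claw": 0},
    {"rotation": [0, 0, 0], "dp": [0, 0, 0], "claw": 0},
    {"rotation": [0, 0, 0], "dp": [0, 0, 0], "claw": 0},
    {"rotation": [0, 0, 0], "dp": [0, 0, 0], "claw": 0},
    {"rotation": [0, 0, 0], "dp": [0, 0, 0], "claw": 0}
  ]
}}

```text
time: 17.18
position: [0.4488, 0.2718, 0.2359]
ee_rot: [-3.142, 0.0, 2.887]
ft_force: [-0.3, -0.1, -0.2]
finger_gap: 0.091
grip_force: 0.0
```

Run:
```python
from h import *
to(.447,.274,.095,165.5)
k,im=snap("wrist","w2"); print(proj(k,[(.447,.274,.115),(.594,.184,.034),(.447,.274,0)]))
```

```text
at [0.4488 0.2718 0.2359] t 17.18 tilt [ 0. -0. -1.] | rot -0.08 dp [  2.3   1.7 140.9] norm 141 F [-0.3 -0.1 -0.2] gap 0.091
[[324.1949 231.5608]
 [281.5538 343.705 ]
 [323.269  203.5358]]
```

View pics/w2.png

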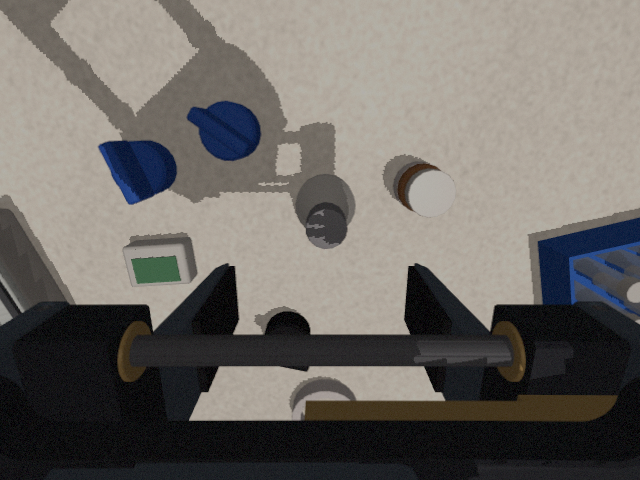

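Wrist view: flask cap top at about (326,229) matches the prediction (324,232). The black knob is in place at (288,327). Grasping the flask.

Request:
{"name": "carry_out", "arguments": {
  "steps": [
    {"rotation": [0, 0, 0], "dp": [2, 2, 20], "claw": 0},
    {"rotation": [0, 0, 0], "dp": [0, 0, 40], "claw": 0},
    {"rotation": [0, 0, 0], "dp": [0, 0, 40], "claw": 0},
    {"rotation": [0, 0, 0], "dp": [0, 0, 30], "claw": 0},
    {"rotation": [0, 0, 0], "dp": [0, 0, 10], "claw": 0.3}
  ]
}}

```text
time: 17.85
position: [0.4464, 0.2744, 0.0946]
ee_rot: [-3.14, -0.002, 2.888]
ft_force: [-0.3, -0.9, 0.3]
finger_gap: 0.0839
grip_force: 0.0
```

Request:
{"name": "carry_out", "arguments": {
  "steps": [
    {"rotation": [0, 0, 0], "dp": [0, 0, 0], "claw": 0.8},
    {"rotation": [0, 0, 0], "dp": [0, 0, 0], "claw": 0.8},
    {"rotation": [0, 0, 0], "dp": [0, 0, 0], "claw": 0.8},
    {"rotation": [0, 0, 0], "dp": [0, 0, 0], "claw": 0.8},
    {"rotation": [0, 0, 0], "dp": [0, 0, 0], "claw": 0.8}
  ]
}}

```text
time: 18.48
position: [0.4472, 0.2749, 0.0962]
ee_rot: [3.141, 0.0, 2.888]
ft_force: [-0.1, -0.8, -1.6]
finger_gap: 0.0359
grip_force: 15.0
```

Request:
{"name": "carry_out", "arguments": {
  "steps": [
    {"rotation": [0, 0, 0], "dp": [0, 0, 0], "claw": 0.8},
    {"rotation": [0, 0, 0], "dp": [0, 0, 0], "claw": 0.8},
    {"rotation": [0, 0, 0], "dp": [0, 0, 0], "claw": 0.8},
    {"rotation": [0, 0, 0], "dp": [0, 0, 0], "claw": 0.8},
    {"rotation": [0, 0, 0], "dp": [0, 0, 0], "claw": 0.8}
  ]
}}

```text
time: 19.1
position: [0.4473, 0.275, 0.0961]
ee_rot: [3.141, 0.0, 2.888]
ft_force: [1.4, 1.8, 4.7]
finger_gap: 0.0357
grip_force: 15.0
```

Request:
{"name": "carry_out", "arguments": {
  "steps": [
    {"rotation": [0, 0, 0], "dp": [0, 0, -15], "claw": 0.8},
    {"rotation": [0, 0, 0], "dp": [0, 0, -40], "claw": 0.8},
    {"rotation": [0, 0, 0], "dp": [0, 0, -45], "claw": 0.8},
    {"rotation": [0, 0, 0], "dp": [0, 0, -40], "claw": 0.8},
    {"rotation": [0, 0, 0], "dp": [0, 0, -10], "claw": 0.8}
  ]
}}

```text
time: 19.73
position: [0.4477, 0.2751, 0.2489]
ee_rot: [3.139, 0.003, 2.888]
ft_force: [-0.0, 0.8, -2.5]
finger_gap: 0.0354
grip_force: 15.0
```

Run:
```python
from h import *
to(.5788,-.1823,.245,165.5)
```

```text
at [0.4477 0.2751 0.2489] t 19.73 tilt [ 0.004  0.002 -1.   ] | rot -0.02 dp [-241.4 -410.     3.6] norm 476 F [-0.   0.8 -2.5] gap 0.0354
```

Request:
{"name": "carry_out", "arguments": {
  "steps": [
    {"rotation": [0, 0, 0], "dp": [-19, -32, 0], "claw": 0.8},
    {"rotation": [0, 0, 0], "dp": [-29, -49, 0], "claw": 0.8},
    {"rotation": [0, 0, 0], "dp": [-29, -49, 0], "claw": 0.8},
    {"rotation": [0, 0, 0], "dp": [-29, -49, 0], "claw": 0.8},
    {"rotation": [0, 0, 0], "dp": [-29, -49, 0], "claw": 0.8}
  ]
}}

```text
time: 20.35
position: [0.5202, 0.0184, 0.2454]
ee_rot: [-3.141, -0.001, 2.888]
ft_force: [0.9, 1.0, -1.9]
finger_gap: 0.0359
grip_force: 15.0
```

Request:
{"name": "carry_out", "arguments": {
  "steps": [
    {"rotation": [0, 0, 0], "dp": [-29, -49, 0], "claw": 0.8},
    {"rotation": [0, 0, 0], "dp": [-29, -49, 0], "claw": 0.8},
    {"rotation": [0, 0, 0], "dp": [-28, -49, 0], "claw": 0.8},
    {"rotation": [0, 0, 0], "dp": [-20, -35, 0], "claw": 0.8},
    {"rotation": [0, 0, 0], "dp": [0, 0, 0], "claw": 0.8}
  ]
}}

```text
time: 20.98
position: [0.5774, -0.1851, 0.2448]
ee_rot: [-3.141, -0.002, 2.885]
ft_force: [-0.6, 0.5, -1.9]
finger_gap: 0.0358
grip_force: 15.0
```

Request:
{"name": "carry_out", "arguments": {
  "steps": [
    {"rotation": [0, 0, 0], "dp": [0, 0, 20], "claw": 0.8},
    {"rotation": [0, 0, 0], "dp": [0, 0, 30], "claw": 0.8},
    {"rotation": [0, 0, 0], "dp": [0, 0, 18], "claw": 0.8},
    {"rotation": [0, 0, 0], "dp": [0, 0, 7], "claw": 0.8},
    {"rotation": [0, 0, 0], "dp": [0, 0, 0], "claw": 0.8}
  ]
}}

```text
time: 21.6
position: [0.5773, -0.182, 0.1708]
ee_rot: [3.141, -0.001, 2.889]
ft_force: [0.5, -0.0, -0.5]
finger_gap: 0.0358
grip_force: 15.0
```

Run:
```python
from h import *
to(.5788,-.1823,.166,165.5)
```

```text
at [ 0.5773 -0.182   0.1708] t 21.6 tilt [-0.001  0.    -1.   ] | rot -0.0 dp [-1.5  0.1  4.8] norm 5 F [ 0.5 -0.  -0.5] gap 0.0358
```

Request:
{"name": "carry_out", "arguments": {
  "steps": [
    {"rotation": [0, 0, 0], "dp": [-1.5, 0, 2], "claw": 0.8},
    {"rotation": [0, 0, 0], "dp": [0, 0, 2], "claw": 0.8},
    {"rotation": [0, 0, 0], "dp": [0, 0, 0.5], "claw": 0.8},
    {"rotation": [0, 0, 0], "dp": [0, 0, 0], "claw": 0.8},
    {"rotation": [0, 0, 0], "dp": [0, 0, 0], "claw": 0.8}
  ]
}}

```text
time: 22.22
position: [0.579, -0.1829, 0.1665]
ee_rot: [-3.142, 0.0, 2.888]
ft_force: [0.0, 0.2, -2.2]
finger_gap: 0.0359
grip_force: 15.0
```

Request:
{"name": "carry_out", "arguments": {
  "steps": [
    {"rotation": [0, 0, 0], "dp": [0, 0, 0], "claw": 0.6},
    {"rotation": [0, 0, 0], "dp": [0, 0, 0], "claw": 0},
    {"rotation": [0, 0, 0], "dp": [0, 0, 0], "claw": 0},
    {"rotation": [0, 0, 0], "dp": [0, 0, 0], "claw": 0},
    {"rotation": [0, 0, 0], "dp": [0, 0, 0], "claw": 0}
  ]
}}

```text
time: 22.85
position: [0.579, -0.1829, 0.1664]
ee_rot: [3.142, -0.0, 2.888]
ft_force: [-0.1, 0.3, 0.5]
finger_gap: 0.0734
grip_force: 0.0
```

Request:
{"name": "carry_out", "arguments": {
  "steps": [
    {"rotation": [0, 0, 0], "dp": [0, 0, 0], "claw": 0},
    {"rotation": [0, 0, 0], "dp": [0, 0, -15], "claw": 0},
    {"rotation": [0, 0, 0], "dp": [0, 0, -30], "claw": 0},
    {"rotation": [0, 0, 0], "dp": [0, 0, -20], "claw": 0},
    {"rotation": [0, 0, 0], "dp": [0, 0, 0], "claw": 0}
  ]
}}

```text
time: 23.48
position: [0.5799, -0.1833, 0.2337]
ee_rot: [-3.141, 0.004, 2.888]
ft_force: [0.4, -0.4, -0.6]
finger_gap: 0.0912
grip_force: 0.0
```

Run:
```python
from h import *
to(.4436,-.1826,.235,183.8)
```

```text
at [ 0.5799 -0.1833  0.2337] t 23.48 tilt [ 0.003 -0.001 -1.   ] | rot -18.32 dp [136.    9.7  -1.8] norm 136 F [ 0.4 -0.4 -0.6] gap 0.0912
```

Request:
{"name": "carry_out", "arguments": {
  "steps": [
    {"rotation": [0, 0, -9.2], "dp": [0, 0, 0], "claw": 0},
    {"rotation": [0, 0, -9.1], "dp": [0, 0, 0], "claw": 0},
    {"rotation": [0, 0, 0], "dp": [46, 3, 0], "claw": 0},
    {"rotation": [0, 0, 0], "dp": [50, 4, 0], "claw": 0},
    {"rotation": [0, 0, 0], "dp": [40, 3, 0], "claw": 0}
  ]
}}

```text
time: 24.1
position: [0.4405, -0.1814, 0.2309]
ee_rot: [3.141, -0.001, -3.076]
ft_force: [-1.0, -0.3, 0.8]
finger_gap: 0.0911
grip_force: 0.0
```

Request:
{"name": "carry_out", "arguments": {
  "steps": [
    {"rotation": [0, 0, 0], "dp": [0, 0, 0], "claw": 0},
    {"rotation": [0, 0, 0], "dp": [0, 0, 0], "claw": 0},
    {"rotation": [0, 0, 0], "dp": [0, 0, 0], "claw": 0},
    {"rotation": [0, 0, 0], "dp": [0, 0, 0], "claw": 0},
    {"rotation": [0, 0, 0], "dp": [0, 0, 0], "claw": 0}
  ]
}}

```text
time: 24.72
position: [0.4429, -0.1818, 0.2313]
ee_rot: [3.141, -0.0, -3.075]
ft_force: [-0.4, -0.1, 0.4]
finger_gap: 0.0912
grip_force: 0.0
```

Run:
```python
from h import *
to(.4436,-.1826,.145,183.8)
k,im=snap("wrist","w3"); print(proj(k,[(.4436,-.1826,.166),(.4324,-.3623,.104),(.5788,-.1823,.185),(.5857,-.283,.185)]))
```

```text
at [ 0.4429 -0.1818  0.2313] t 24.73 tilt [-0.  0. -1.] | rot -360.0 dp [-0.6 -0.9 86.3] norm 86 F [-0.4 -0.1  0.4] gap 0.0912
[[321.1812 258.6829]
 [108.5296 206.5399]
 [309.542  435.0892]
 [175.4859 435.6809]]
```

View pics/w3.png

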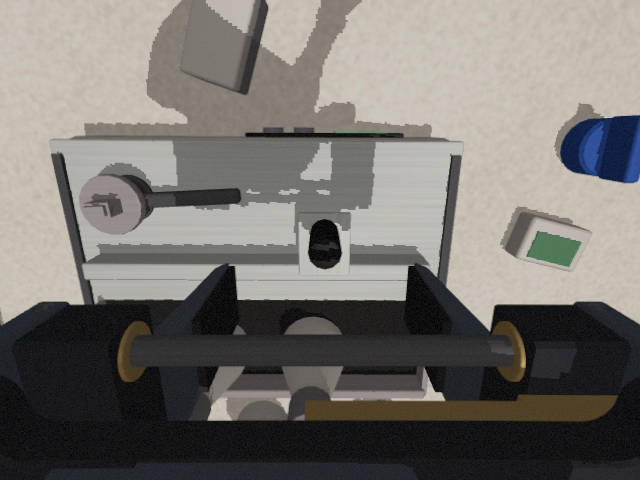

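Wrist view: handle top (324,253) is as predicted, both flasks stand in the bay, and the box is upright on the bench at (225,45). Gripping the handle and sliding the bar.

Request:
{"name": "carry_out", "arguments": {
  "steps": [
    {"rotation": [0, 0, 0], "dp": [0, 1, 20], "claw": 0},
    {"rotation": [0, 0, 0], "dp": [0, 0, 35], "claw": 0},
    {"rotation": [0, 0, 0], "dp": [0, 0, 25], "claw": 0},
    {"rotation": [0, 0, 0], "dp": [0, 0, 6], "claw": 0},
    {"rotation": [0, 0, 0], "dp": [0, 0, 0], "claw": 0.9}
  ]
}}

```text
time: 25.4
position: [0.4428, -0.181, 0.1457]
ee_rot: [3.142, -0.0, -3.076]
ft_force: [-0.6, 0.9, 0.8]
finger_gap: 0.0841
grip_force: 0.0
```

Request:
{"name": "carry_out", "arguments": {
  "steps": [
    {"rotation": [0, 0, 0], "dp": [0, 0, 0], "claw": 0.9},
    {"rotation": [0, 0, 0], "dp": [0, 0, 0], "claw": 0.9},
    {"rotation": [0, 0, 0], "dp": [0, 0, 0], "claw": 0.9},
    {"rotation": [0, 0, 0], "dp": [0, 0, 0], "claw": 0.9},
    {"rotation": [0, 0, 0], "dp": [0, 0, 0], "claw": 0.9}
  ]
}}

```text
time: 26.02
position: [0.4426, -0.1809, 0.1455]
ee_rot: [-3.142, 0.0, -3.076]
ft_force: [0.1, -0.2, 0.6]
finger_gap: 0.0341
grip_force: 0.0
```

Request:
{"name": "carry_out", "arguments": {
  "steps": [
    {"rotation": [0, 0, 0], "dp": [0, 0, 0], "claw": 0.9},
    {"rotation": [0, 0, 0], "dp": [0, 0, 0], "claw": 0.9},
    {"rotation": [0, 0, 0], "dp": [0, 0, 0], "claw": 0.9},
    {"rotation": [0, 0, 0], "dp": [0, 0, 0], "claw": 0.9},
    {"rotation": [0, 0, 0], "dp": [0, 0, 0], "claw": 0.9}
  ]
}}

```text
time: 26.65
position: [0.4421, -0.1796, 0.1453]
ee_rot: [3.139, -0.001, -3.076]
ft_force: [-0.2, 11.5, 5.7]
finger_gap: 0.0234
grip_force: 15.0
```

Request:
{"name": "carry_out", "arguments": {
  "steps": [
    {"rotation": [0, 0, 0], "dp": [-5, 0, 0], "claw": 0.9},
    {"rotation": [0, 0, 0], "dp": [-5, 0, 0], "claw": 0.9},
    {"rotation": [0, 0, 0], "dp": [-5, 0, 0], "claw": 0.9},
    {"rotation": [0, 0, 0], "dp": [-5, 0, 0], "claw": 0.9},
    {"rotation": [0, 0, 0], "dp": [-5, 0, 0], "claw": 0.9}
  ]
}}

```text
time: 27.28
position: [0.4668, -0.178, 0.1453]
ee_rot: [3.139, -0.002, -3.076]
ft_force: [-3.7, 9.9, 6.5]
finger_gap: 0.0238
grip_force: 15.0
```

Run:
```python
from h import *
c,s=np.cos(.066),np.sin(.066)
to(.5043-c*.003-s*.06,-.2373-s*.003+c*.06,.145,-176.2)
```

```text
at [ 0.4668 -0.178   0.1453] t 27.27 tilt [-0.002  0.002 -1.   ] | rot -0.03 dp [-30.5  -1.6   0.3] norm 31 F [-3.7  9.9  6.5] gap 0.0238
```

Request:
{"name": "carry_out", "arguments": {
  "steps": [
    {"rotation": [0, 0, 0], "dp": [-5, 1.5, 0], "claw": 0.9},
    {"rotation": [0, 0, 0], "dp": [-5, 0, 0], "claw": 0.9},
    {"rotation": [0, 0, 0], "dp": [-5, 0, 0], "claw": 0.9},
    {"rotation": [0, 0, 0], "dp": [-5, 0, 0], "claw": 0.9},
    {"rotation": [0, 0, 0], "dp": [-4, 0, 0], "claw": 0.9}
  ]
}}

```text
time: 27.9
position: [0.4917, -0.1763, 0.1454]
ee_rot: [-3.141, -0.0, -3.076]
ft_force: [-2.1, -5.0, -0.8]
finger_gap: 0.0237
grip_force: 15.0
```

Request:
{"name": "carry_out", "arguments": {
  "steps": [
    {"rotation": [0, 0, 0], "dp": [-2, 0, 0], "claw": 0.9},
    {"rotation": [0, 0, 0], "dp": [-1, 0, 0], "claw": 0.9},
    {"rotation": [0, 0, 0], "dp": [-1, 0, 0], "claw": 0.9},
    {"rotation": [0, 0, 0], "dp": [-1, 0, 0], "claw": 0.9},
    {"rotation": [0, 0, 0], "dp": [0, 0, 0], "claw": 0.9}
  ]
}}

```text
time: 28.52
position: [0.4966, -0.176, 0.1454]
ee_rot: [-3.141, 0.0, -3.076]
ft_force: [-0.9, -4.6, -2.5]
finger_gap: 0.0233
grip_force: 15.0
```

Request:
{"name": "carry_out", "arguments": {
  "steps": [
    {"rotation": [0, 0, 0], "dp": [-1, 0, 0], "claw": 0.9},
    {"rotation": [0, 0, 0], "dp": [-1, 0, 0], "claw": 0.9},
    {"rotation": [0, 0, 0], "dp": [0, 0, 0], "claw": 0.9},
    {"rotation": [0, 0, 0], "dp": [0, 0, 0], "claw": 0.9},
    {"rotation": [0, 0, 0], "dp": [0, 0, 0], "claw": 0.9}
  ]
}}

```text
time: 29.15
position: [0.4985, -0.1759, 0.1454]
ee_rot: [-3.141, 0.0, -3.076]
ft_force: [-1.3, -4.9, -1.6]
finger_gap: 0.0234
grip_force: 15.0
```

Request:
{"name": "carry_out", "arguments": {
  "steps": [
    {"rotation": [0, 0, 0], "dp": [-1, 0, 0], "claw": 0.9},
    {"rotation": [0, 0, 0], "dp": [-1, 0, 0], "claw": 0.9},
    {"rotation": [0, 0, 0], "dp": [0, 0, 0], "claw": 0.9},
    {"rotation": [0, 0, 0], "dp": [0, 0, 0], "claw": 0.9},
    {"rotation": [0, 0, 0], "dp": [0, 0, 0], "claw": 0.9}
  ]
}}

```text
time: 29.78
position: [0.4993, -0.1758, 0.1453]
ee_rot: [-3.141, -0.002, -3.076]
ft_force: [-10.2, -7.9, 3.2]
finger_gap: 0.0235
grip_force: 15.0
```

Request:
{"name": "carry_out", "arguments": {
  "steps": [
    {"rotation": [0, 0, 0], "dp": [-1, 0, 0], "claw": 0.9},
    {"rotation": [0, 0, 0], "dp": [0, 0, 0], "claw": 0.9},
    {"rotation": [0, 0, 0], "dp": [0, 0, 0], "claw": 0.9},
    {"rotation": [0, 0, 0], "dp": [0, 0, 0], "claw": 0.9},
    {"rotation": [0, 0, 0], "dp": [0, 0, 0], "claw": 0.9}
  ]
}}

```text
time: 30.4
position: [0.4996, -0.1758, 0.1452]
ee_rot: [-3.141, -0.004, -3.075]
ft_force: [-15.2, -9.6, 7.2]
finger_gap: 0.0235
grip_force: 15.0
```

Bar is at its stop (force rose to 15 N with no further travel). Releasing and rising, then turning the tool for the knob.

Request:
{"name": "carry_out", "arguments": {
  "steps": [
    {"rotation": [0, 0, 0], "dp": [1, 0, 0], "claw": 0.9},
    {"rotation": [0, 0, 0], "dp": [0, 0, 0], "claw": 0.7},
    {"rotation": [0, 0, 0], "dp": [0, 0, 0], "claw": 0.3},
    {"rotation": [0, 0, 0], "dp": [0, 0, 0], "claw": 0.2},
    {"rotation": [0, 0, 0], "dp": [0, 0, 0], "claw": 0.2}
  ]
}}

```text
time: 31.02
position: [0.5005, -0.1755, 0.1454]
ee_rot: [3.142, 0.0, -3.075]
ft_force: [-0.3, 0.7, -0.1]
finger_gap: 0.0544
grip_force: 0.0
```

Request:
{"name": "carry_out", "arguments": {
  "steps": [
    {"rotation": [0, 0, 0], "dp": [0, 0, -10], "claw": 0.2},
    {"rotation": [0, 0, 0], "dp": [0, 0, -30], "claw": 0.2},
    {"rotation": [0, 0, 0], "dp": [0, 0, -40], "claw": 0.2},
    {"rotation": [0, 0, 0], "dp": [0, 0, -20], "claw": 0.2},
    {"rotation": [0, 0, 10], "dp": [0, 0, 0], "claw": 0.2}
  ]
}}

```text
time: 31.65
position: [0.5012, -0.1759, 0.2479]
ee_rot: [-3.14, 0.004, 3.03]
ft_force: [-1.6, -0.3, -0.1]
finger_gap: 0.073
grip_force: 0.0
```

Request:
{"name": "carry_out", "arguments": {
  "steps": [
    {"rotation": [0, 0, 10], "dp": [0, 0, 0], "claw": 0.2},
    {"rotation": [0, 0, 10], "dp": [0, 0, 0], "claw": 0.2},
    {"rotation": [0, 0, 10], "dp": [0, 0, 0], "claw": 0.2},
    {"rotation": [0, 0, 10], "dp": [0, 0, 0], "claw": 0.2},
    {"rotation": [0, 0, 10], "dp": [0, 0, 0], "claw": 0.2}
  ]
}}

```text
time: 32.28
position: [0.5004, -0.1755, 0.2461]
ee_rot: [3.141, 0.0, 2.155]
ft_force: [0.3, 0.3, -0.4]
finger_gap: 0.0726
grip_force: 0.0
```

Request:
{"name": "carry_out", "arguments": {
  "steps": [
    {"rotation": [0, 0, 10], "dp": [0, 0, 0], "claw": 0.2},
    {"rotation": [0, 0, 10], "dp": [0, 0, 0], "claw": 0.2},
    {"rotation": [0, 0, 10], "dp": [0, 0, 0], "claw": 0.2},
    {"rotation": [0, 0, 10], "dp": [0, 0, 0], "claw": 0.2},
    {"rotation": [0, 0, 10], "dp": [0, 0, 0], "claw": 0.2}
  ]
}}

```text
time: 32.9
position: [0.5004, -0.1755, 0.2462]
ee_rot: [3.141, 0.0, 1.282]
ft_force: [0.7, 0.5, -0.0]
finger_gap: 0.0726
grip_force: 0.0
```

Run:
```python
from h import *
to(.594,.184,.225,63.9); print(readout.get_obs()["joints"])
k,im=snap("wrist","w4"); a=im[:, :]; cv2.imwrite("pics/w4b.png",np.clip(a*1.4,0,255).astype(np.uint8)); print(proj(k,[(.4324,-.3623,.104),(.4324,-.360,.126)]))
```

```text
at [ 0.5004 -0.1755  0.2462] t 32.9 tilt [ 0.001 -0.    -1.   ] | rot 9.55 dp [364.  -74.1  21.1] norm 372 F [ 0.7  0.5 -0. ] gap 0.0726
[-0.45    0.3385  1.549   0.0001  1.2536 -0.1612]
[[309.4871 405.2392]
 [308.1353 420.0864]]
```

View pics/w4b.png

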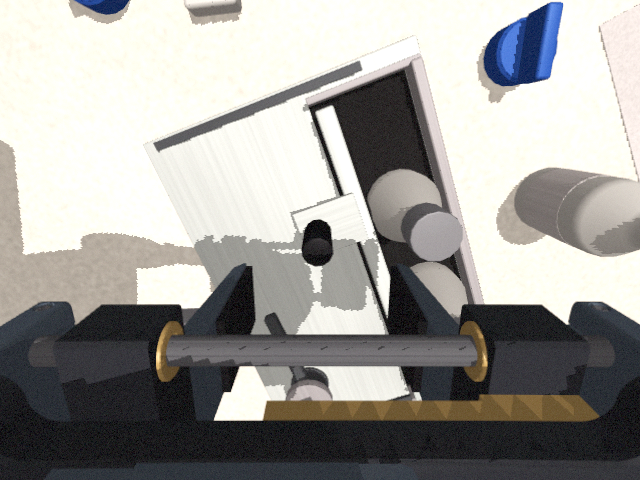

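Bar closed with both flasks clamped between it and the rail, e.g. (420,205). Moving to the knob.

Request:
{"name": "carry_out", "arguments": {
  "steps": [
    {"rotation": [0, 0, 9.5], "dp": [0, 0, 0], "claw": 0.2},
    {"rotation": [0, 0, 0], "dp": [40, -8, 0], "claw": 0.2},
    {"rotation": [0, 0, 0], "dp": [54, -11, 0], "claw": 0.2},
    {"rotation": [0, 0, 0], "dp": [54, -11, 0], "claw": 0.2},
    {"rotation": [0, 0, 0], "dp": [54, -11, 0], "claw": 0.2}
  ]
}}

```text
time: 33.58
position: [0.5514, 0.0259, 0.2461]
ee_rot: [3.141, -0.0, 1.125]
ft_force: [0.3, 0.8, -0.3]
finger_gap: 0.0725
grip_force: 0.0
```

Request:
{"name": "carry_out", "arguments": {
  "steps": [
    {"rotation": [0, 0, 0], "dp": [54, -11, 10], "claw": 0.2},
    {"rotation": [0, 0, 0], "dp": [54, -11, 11], "claw": 0.2},
    {"rotation": [0, 0, 0], "dp": [54, -11, 0], "claw": 0.2},
    {"rotation": [0, 0, 0], "dp": [0, 0, 0], "claw": 0.2},
    {"rotation": [0, 0, 0], "dp": [0, 0, 0], "claw": 0.2}
  ]
}}

```text
time: 34.2
position: [0.5915, 0.1844, 0.2246]
ee_rot: [3.142, 0.0, 1.124]
ft_force: [-0.2, -1.2, 0.0]
finger_gap: 0.0728
grip_force: 0.0
```

Run:
```python
from h import *
to(.594,.184,.050,63.9)
k,im=snap("wrist","w5"); print(proj(k,[(.594,.184,.034),(.6075,.211,.067),(.581,.157,.067)]))
a=im[100:340,160:480]; cv2.imwrite("pics/c5.png",cv2.resize(np.clip(a.astype(float)*2.2,0,255).astype(np.uint8),None,fx=2.4,fy=2.4,interpolation=cv2.INTER_CUBIC))
```

```text
at [0.5915 0.1844 0.2246] t 34.2 tilt [-0. -0. -1.] | rot 0.52 dp [  0.8   2.4 174.6] norm 175 F [-0.2 -1.2  0. ] gap 0.0728
[[323.1533 213.2457]
 [324.0167 189.4915]
 [323.1969 251.2261]]
```

View pics/c5.png

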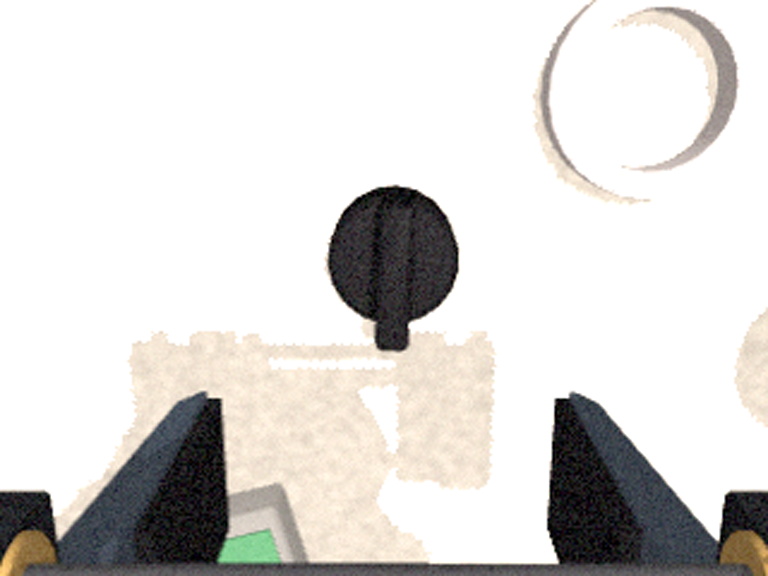

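Black knob centred at (394,255) in the crop, blade in line with the fingers' plane. It sits a few mm further along +x tool, so I'll refine.

Run:
```python
from h import *
k=cam("wrist"); o=readout.get_obs(); R=Ro.from_euler('xyz',o["ee_rot"]); t=lambda P:(R.inv().apply(P-o["position"])*1e3).round(1)
f=lambda p:np.array(p)/2.4+[160-.3,100-.3]
im=cv2.imread("pics/w5.png"); g=cv2.cvtColor(im,cv2.COLOR_BGR2GRAY)[170:260,280:370]
for r in range(5,85,6):
    q=np.where(g[r]<55)[0]; print(r+170,(q.min()+280,q.max()+280) if len(q) else None, end=' ')
print()
print("blade end->centre", t(pix(k,f((392,350)),.067))+[30,0,0])
print("hub rim near->centre", t(pix(k,f((394,324)),.034))+[29,0,0], "far rim base",t(pix(k,f((394,186)),0.0))-[29,0,0])
print("hub left/right", t(pix(k,f((329,258)),.034)),t(pix(k,f((458,258)),.034)))
```

```text
175 None 181 (np.int64(311), np.int64(336)) 187 (np.int64(304), np.int64(343)) 193 (np.int64(300), np.int64(347)) 199 (np.int64(298), np.int64(348)) 205 (np.int64(297), np.int64(350)) 211 (np.int64(297), np.int64(350)) 217 (np.int64(298), np.int64(348)) 223 (np.int64(302), np.int64(345)) 229 (np.int64(308), np.int64(339)) 235 (np.int64(316), np.int64(329)) 241 (np.int64(316), np.int64(329)) 247 None 253 None 
blade end->centre [[  6.6   2.2 157.7]]
hub rim near->centre [[  6.6   3.2 190.7]] far rim base [[  4.4   3.3 224.7]]
hub left/right [[  7.1 -24.8 190.7]] [[  7.2  30.6 190.7]]
```

Request:
{"name": "carry_out", "arguments": {
  "steps": [
    {"rotation": [0, 0, 0], "dp": [6, 3, 20], "claw": 0.3},
    {"rotation": [0, 0, 0], "dp": [0, 0, 45], "claw": 0.3},
    {"rotation": [0, 0, 0], "dp": [0, 0, 50], "claw": 0.3},
    {"rotation": [0, 0, 0], "dp": [0, 0, 40], "claw": 0.3},
    {"rotation": [0, 0, 0], "dp": [0, 0, 13], "claw": 0.3}
  ]
}}

```text
time: 34.88
position: [0.5954, 0.1875, 0.0535]
ee_rot: [-3.138, 0.003, 1.121]
ft_force: [0.4, 0.9, -0.0]
finger_gap: 0.0636
grip_force: 0.0
```

Request:
{"name": "carry_out", "arguments": {
  "steps": [
    {"rotation": [0, 0, 0], "dp": [0, 0, 4], "claw": 0.3},
    {"rotation": [0, 0, 0], "dp": [0, 0, 0], "claw": 0.95},
    {"rotation": [0, 0, 0], "dp": [0, 0, 0], "claw": 0.95},
    {"rotation": [0, 0, 0], "dp": [0, 0, 0], "claw": 0.95},
    {"rotation": [0, 0, 0], "dp": [0, 0, 0], "claw": 0.95}
  ]
}}

```text
time: 35.5
position: [0.5972, 0.1887, 0.0529]
ee_rot: [3.141, -0.0, 1.122]
ft_force: [0.9, 0.4, 0.5]
finger_gap: 0.0265
grip_force: 0.0
```

Request:
{"name": "carry_out", "arguments": {
  "steps": [
    {"rotation": [0, 0, 0], "dp": [0, 0, 0], "claw": 0.95},
    {"rotation": [0, 0, 0], "dp": [0, 0, 0], "claw": 0.95},
    {"rotation": [0, 0, 0], "dp": [0, 0, 0], "claw": 0.95},
    {"rotation": [0, 0, 0], "dp": [0, 0, 0], "claw": 0.95},
    {"rotation": [0, 0, 0], "dp": [0, 0, 0], "claw": 0.95}
  ],
  "newtons": 25
}}

```text
time: 36.12
position: [0.597, 0.1886, 0.0525]
ee_rot: [3.142, -0.0, 1.122]
ft_force: [-1.2, -0.5, 4.3]
finger_gap: 0.0136
grip_force: 25.0
```

Request:
{"name": "carry_out", "arguments": {
  "steps": [
    {"rotation": [0, 0, 0], "dp": [0, 0, 0], "claw": 0.95},
    {"rotation": [0, 0, 0], "dp": [0, 0, 0], "claw": 0.95},
    {"rotation": [0, 0, 0], "dp": [0, 0, 0], "claw": 0.95},
    {"rotation": [0, 0, 0], "dp": [0, 0, 0], "claw": 0.95},
    {"rotation": [0, 0, 0], "dp": [0, 0, 0], "claw": 0.95}
  ]
}}

```text
time: 36.75
position: [0.597, 0.1886, 0.0525]
ee_rot: [3.142, -0.0, 1.122]
ft_force: [-2.5, -0.5, 5.0]
finger_gap: 0.0139
grip_force: 25.0
```

Request:
{"name": "carry_out", "arguments": {
  "steps": [
    {"rotation": [0, 0, 0], "dp": [0, 0, -10], "claw": 0.95},
    {"rotation": [0, 0, 0], "dp": [0, 0, -40], "claw": 0.95},
    {"rotation": [0, 0, 0], "dp": [0, 0, -50], "claw": 0.95},
    {"rotation": [0, 0, 0], "dp": [0, 0, -50], "claw": 0.95},
    {"rotation": [0, 0, 0], "dp": [0, 0, -40], "claw": 0.95}
  ]
}}

```text
time: 37.38
position: [0.597, 0.1886, 0.245]
ee_rot: [3.14, -0.001, 1.122]
ft_force: [1.0, -0.7, -1.0]
finger_gap: 0.014
grip_force: 25.0
```

Run:
```python
from h import *
to(.4328,-.3607,.24,97)
im=cv2.imread("pics/w3.png")[165:245,70:250]
cv2.imwrite("pics/c6.png",cv2.resize(im,None,fx=4.4,fy=4.4,interpolation=cv2.INTER_CUBIC))
```

```text
at [0.597  0.1886 0.245 ] t 37.38 tilt [ 0.001  0.    -1.   ] | rot -32.72 dp [-525.2 -230.     4.6] norm 573 F [ 1.  -0.7 -1. ] gap 0.014
```

View pics/c6.png

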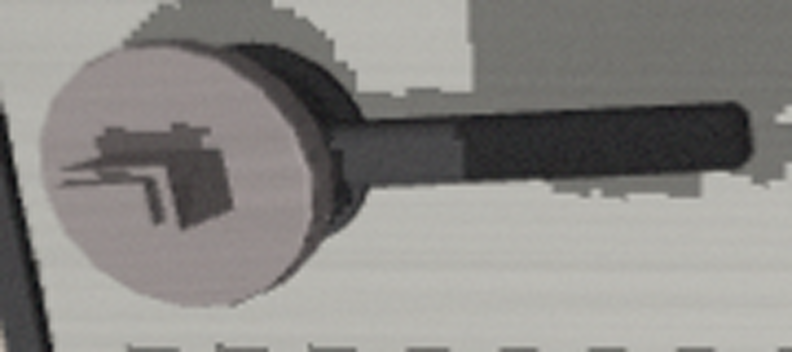

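Run:
```python
from h import *
c=imaging.camera_info("wrist"); T=c["tool_from_camera"]
R=Ro.from_euler('xyz',[3.141,0,-3.075]).as_matrix(); k=(c,R@T[:3,:3],R@T[:3,3]+[.4429,-.1818,.2313])
f=lambda p:(np.atleast_2d(p)+.5)/4.4+[69.5,164.5]
print("collar",pix(k,f([(178,174),(40,150),(318,198)]),.104))
for z in (.075,.085,.095):
    a=pix(k,f([(370,152),(740,137)]),z); d=a[1]-a[0]; print(z,a[:,:2].tolist(),"dir deg",np.degrees(np.arctan2(d[1],d[0])))
print("handle",pix(k,[(324,253)],.166))
```

```text
collar [[ 0.4313 -0.3595  0.104 ]
 [ 0.4285 -0.3848  0.104 ]
 [ 0.4342 -0.3334  0.104 ]]
0.075 [[0.43114947907952733, -0.3365424549213202], [0.4226981944329582, -0.2595141969420309]] dir deg 96.26125896484132
0.085 [[0.42887954696383324, -0.33182667785147424], [0.42069530501968855, -0.257232349746052]] dir deg 96.26125896484133
0.095 [[0.42660961484813914, -0.3271109007816284], [0.41869241560641896, -0.2549505025500731]] dir deg 96.26125896484129
handle [[ 0.4404 -0.1796  0.166 ]]
```

Request:
{"name": "carry_out", "arguments": {
  "steps": [
    {"rotation": [0, 0, -8], "dp": [0, 0, -5], "claw": 0.95},
    {"rotation": [0, 0, -8], "dp": [0, 0, -5], "claw": 0.95},
    {"rotation": [0, 0, -8], "dp": [0, 0, 0], "claw": 0.95},
    {"rotation": [0, 0, -8.2], "dp": [0, 0, 0], "claw": 0.95},
    {"rotation": [0, 0, 0], "dp": [-27, -12, 0], "claw": 0.95}
  ]
}}

```text
time: 38.0
position: [0.5881, 0.1612, 0.2526]
ee_rot: [3.141, -0.0, 1.688]
ft_force: [1.0, -0.7, -3.1]
finger_gap: 0.0139
grip_force: 25.0
```

Request:
{"name": "carry_out", "arguments": {
  "steps": [
    {"rotation": [0, 0, 0], "dp": [-50, -22, 0], "claw": 0.95},
    {"rotation": [0, 0, 0], "dp": [-50, -22, 0], "claw": 0.95},
    {"rotation": [0, 0, 0], "dp": [-50, -22, 0], "claw": 0.95},
    {"rotation": [0, 0, 0], "dp": [-50, -22, 0], "claw": 0.95},
    {"rotation": [0, 0, 0], "dp": [-50, -22, 0], "claw": 0.95}
  ]
}}

```text
time: 38.62
position: [0.5062, -0.1019, 0.2529]
ee_rot: [3.141, 0.0, 1.684]
ft_force: [0.9, -0.1, -1.7]
finger_gap: 0.0141
grip_force: 25.0
```

Request:
{"name": "carry_out", "arguments": {
  "steps": [
    {"rotation": [0, 0, 0], "dp": [-50, -22, 0], "claw": 0.95},
    {"rotation": [0, 0, 0], "dp": [-50, -22, 0], "claw": 0.95},
    {"rotation": [0, 0, 0], "dp": [-50, -22, 0], "claw": 0.95},
    {"rotation": [0, 0, 0], "dp": [-50, -22, 0], "claw": 0.95},
    {"rotation": [0, 0, 0], "dp": [-45, -20, 0], "claw": 0.95}
  ]
}}

```text
time: 39.25
position: [0.4264, -0.3578, 0.2529]
ee_rot: [3.141, 0.0, 1.683]
ft_force: [0.7, 0.1, -2.7]
finger_gap: 0.0144
grip_force: 25.0
```

Request:
{"name": "carry_out", "arguments": {
  "steps": [
    {"rotation": [0, 0, 0], "dp": [0, 0, 0], "claw": 0.95},
    {"rotation": [0, 0, 0], "dp": [0, 0, 0], "claw": 0.95},
    {"rotation": [0, 0, 0], "dp": [0, 0, 0], "claw": 0.95},
    {"rotation": [0, 0, 0], "dp": [0, 0, 0], "claw": 0.95},
    {"rotation": [0, 0, 0], "dp": [0, 0, 0], "claw": 0.95}
  ]
}}

```text
time: 39.88
position: [0.4276, -0.3555, 0.2525]
ee_rot: [3.142, 0.0, 1.685]
ft_force: [0.5, 0.4, -1.8]
finger_gap: 0.014
grip_force: 25.0
```

Run:
```python
from h import *
to(.432,-.360,.19,96.5); print(readout.get_obs()["joints"])
```

```text
at [ 0.4276 -0.3555  0.2525] t 39.88 tilt [ 0. -0. -1.] | rot 0.03 dp [-4.9  3.9 62.5] norm 63 F [ 0.5  0.4 -1.8] gap 0.014
[-0.801   0.3697  1.4793 -0.      1.2926 -0.9149]
```

Request:
{"name": "carry_out", "arguments": {
  "steps": [
    {"rotation": [0, 0, 0], "dp": [-5, 4, 20], "claw": 0.95},
    {"rotation": [0, 0, 0], "dp": [0, 0, 25], "claw": 0.95},
    {"rotation": [0, 0, 0], "dp": [0, 0, 18], "claw": 0.95},
    {"rotation": [0, 0, 0], "dp": [0, 0, 0], "claw": 0.95},
    {"rotation": [0, 0, 0], "dp": [0, 0, 0], "claw": 0.95}
  ]
}}

```text
time: 40.5
position: [0.4322, -0.3607, 0.1902]
ee_rot: [3.141, 0.001, 1.684]
ft_force: [0.5, -0.2, -1.2]
finger_gap: 0.0137
grip_force: 25.0
```

Run:
```python
from h import *
to(.432,-.360,.175,96.5)
o=readout.get_obs()["position"]
k,im=snap("scene","s2"); a=np.linspace(0,2*np.pi,60)
big=cv2.resize(im,None,fx=8,fy=8,interpolation=cv2.INTER_CUBIC)
for c,r,z,col in (((o[0],o[1]),.029,o[2]-.0525,(0,0,255)),((.432,-.36),.026,.104,(0,255,0))):
    P=np.c_[c[0]+r*np.cos(a),c[1]+r*np.sin(a),0*a+z]; q=((proj(k,P)+.5)*8).astype(int); cv2.polylines(big,[q],True,col,1)
u=(proj(k,[.432,-.36,.13])[0]*8).astype(int); big=np.clip(big.astype(float)*1.8,0,255).astype(np.uint8)
cv2.imwrite("pics/c7.png",big[u[1]-260:u[1]+240,u[0]-320:u[0]+320])
```

```text
at [ 0.4322 -0.3607  0.1902] t 40.5 tilt [ 0.001 -0.001 -1.   ] | rot -0.01 dp [ 0.8 -0.1 15.2] norm 15 F [ 0.5 -0.2 -1.2] gap 0.0137
```

View pics/c7.png

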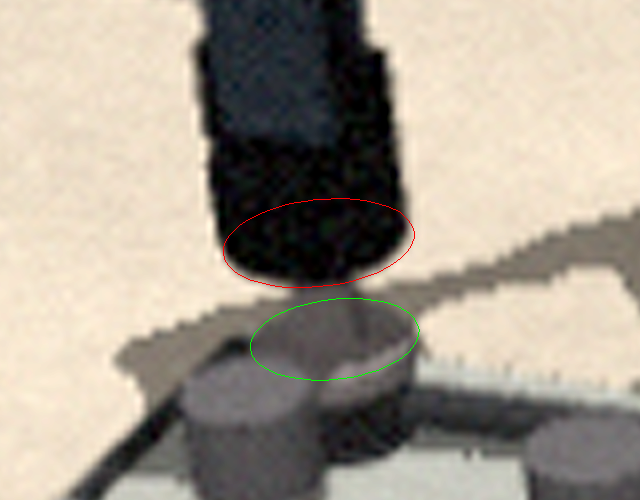

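The knob sits about 2 mm left (−y) of the projected tool axis, while the collar agrees with its prediction. I'll shift +2 mm in tool x and go down by feel.

Request:
{"name": "carry_out", "arguments": {
  "steps": [
    {"rotation": [0, 0, 0], "dp": [2.3, 0, 0], "claw": 0.95},
    {"rotation": [0, 0, 0], "dp": [0, 0, 5], "claw": 0.95},
    {"rotation": [0, 0, 0], "dp": [0, 0, 4], "claw": 0.95},
    {"rotation": [0, 0, 0], "dp": [0, 0, 3], "claw": 0.95},
    {"rotation": [0, 0, 0], "dp": [0, 0, 0], "claw": 0.95}
  ]
}}

```text
time: 41.18
position: [0.4315, -0.3581, 0.1771]
ee_rot: [-3.141, -0.001, 1.684]
ft_force: [-0.7, 0.7, -2.0]
finger_gap: 0.0138
grip_force: 25.0
```

Request:
{"name": "carry_out", "arguments": {
  "steps": [
    {"rotation": [0, 0, 0], "dp": [0, 0, 1], "claw": 0.95},
    {"rotation": [0, 0, 0], "dp": [0, 0, 1], "claw": 0.95},
    {"rotation": [0, 0, 0], "dp": [0, 0, 1], "claw": 0.95},
    {"rotation": [0, 0, 0], "dp": [0, 0, 0], "claw": 0.95},
    {"rotation": [0, 0, 0], "dp": [0, 0, 0], "claw": 0.95}
  ]
}}

```text
time: 41.8
position: [0.4316, -0.3583, 0.1745]
ee_rot: [3.142, 0.0, 1.684]
ft_force: [-0.4, -0.1, -1.2]
finger_gap: 0.0136
grip_force: 25.0
```

Request:
{"name": "carry_out", "arguments": {
  "steps": [
    {"rotation": [0, 0, 0], "dp": [0, 0, 1], "claw": 0.95},
    {"rotation": [0, 0, 0], "dp": [0, 0, 0], "claw": 0.95},
    {"rotation": [0, 0, 0], "dp": [0, 0, 0], "claw": 0.95},
    {"rotation": [0, 0, 0], "dp": [0, 0, 0], "claw": 0.95},
    {"rotation": [0, 0, 0], "dp": [0, 0, 0], "claw": 0.95}
  ]
}}

```text
time: 42.42
position: [0.4318, -0.3584, 0.1739]
ee_rot: [3.141, 0.001, 1.684]
ft_force: [-0.8, 1.7, 7.7]
finger_gap: 0.0141
grip_force: 25.0
```

Entered 4.5 mm over the narrow top, now resting on the shoulder with a light press. Turning slowly to seek.

Request:
{"name": "carry_out", "arguments": {
  "steps": [
    {"rotation": [0, 0, 1], "dp": [0, 0, 0.2], "claw": 0.95},
    {"rotation": [0, 0, 1], "dp": [0, 0, 0], "claw": 0.95},
    {"rotation": [0, 0, 1], "dp": [0, 0, 0], "claw": 0.95},
    {"rotation": [0, 0, 1], "dp": [0, 0, 0], "claw": 0.95},
    {"rotation": [0, 0, 1], "dp": [0, 0, 0], "claw": 0.95}
  ]
}}

```text
time: 43.05
position: [0.4321, -0.3586, 0.1739]
ee_rot: [3.14, 0.001, 1.596]
ft_force: [0.5, 0.5, 6.3]
finger_gap: 0.0139
grip_force: 25.0
```

Request:
{"name": "carry_out", "arguments": {
  "steps": [
    {"rotation": [0, 0, -2], "dp": [0, 0, 0], "claw": 0.95},
    {"rotation": [0, 0, -2], "dp": [0, 0, 0], "claw": 0.95},
    {"rotation": [0, 0, -2], "dp": [0, 0, 0], "claw": 0.95},
    {"rotation": [0, 0, -2], "dp": [0, 0, 0], "claw": 0.95},
    {"rotation": [0, 0, -2], "dp": [0, 0, 0], "claw": 0.95}
  ]
}}

```text
time: 43.68
position: [0.4315, -0.3587, 0.1737]
ee_rot: [-3.142, 0.001, 1.772]
ft_force: [-3.4, -0.0, 6.5]
finger_gap: 0.014
grip_force: 25.0
```

Run:
```python
from h import *
to(.432,-.360,.1565,96.5); o=readout.get_obs(); print(o["ft_force"],o["ft_torque"])
```

```text
at [ 0.4315 -0.3587  0.1737] t 43.67 tilt [ 0.    -0.001 -1.   ] | rot 5.04 dp [-1.4  0.3 17.2] norm 17 F [-3.4 -0.   6.5] gap 0.014
[-3.3703 -0.0262  6.5245] [-0.2941  0.7337 -0.0386]
```

Request:
{"name": "carry_out", "arguments": {
  "steps": [
    {"rotation": [0, 0, 5], "dp": [0, 0, 0], "claw": 0.95},
    {"rotation": [0, 0, 0], "dp": [0, 0.5, 0], "claw": 0.95},
    {"rotation": [0, 0, 0], "dp": [0, 0.5, 0], "claw": 0.95},
    {"rotation": [0, 0, 0], "dp": [0, 0.5, 0], "claw": 0.95},
    {"rotation": [0, 0, 0], "dp": [0, 0, 0], "claw": 0.95}
  ]
}}

```text
time: 44.3
position: [0.4327, -0.3585, 0.1737]
ee_rot: [-3.141, 0.001, 1.684]
ft_force: [-5.7, -1.1, 8.3]
finger_gap: 0.0142
grip_force: 25.0
```

Request:
{"name": "carry_out", "arguments": {
  "steps": [
    {"rotation": [0, 0, 0], "dp": [0, -1, 0], "claw": 0.95},
    {"rotation": [0, 0, 0], "dp": [0, -1, 0], "claw": 0.95},
    {"rotation": [0, 0, 0], "dp": [0, -0.5, 0], "claw": 0.95},
    {"rotation": [0, 0, 0], "dp": [0, -0.5, 0], "claw": 0.95},
    {"rotation": [0, 0, 0], "dp": [0, 0, 0], "claw": 0.95}
  ]
}}

```text
time: 44.92
position: [0.4304, -0.359, 0.1736]
ee_rot: [3.141, 0.001, 1.684]
ft_force: [-0.3, -4.5, -0.8]
finger_gap: 0.0138
grip_force: 25.0
```

Request:
{"name": "carry_out", "arguments": {
  "steps": [
    {"rotation": [0, 0, 0], "dp": [0, 1.5, 0], "claw": 0.95},
    {"rotation": [0, 0, 0], "dp": [0.5, 0, 0], "claw": 0.95},
    {"rotation": [0, 0, 0], "dp": [0.5, 0, 0], "claw": 0.95},
    {"rotation": [0, 0, 0], "dp": [0.5, 0, 0], "claw": 0.95},
    {"rotation": [0, 0, 0], "dp": [0, 0, 0], "claw": 0.95}
  ]
}}

```text
time: 45.55
position: [0.4315, -0.3577, 0.1732]
ee_rot: [-3.142, 0.002, 1.684]
ft_force: [-1.3, -7.7, -2.4]
finger_gap: 0.0138
grip_force: 25.0
```

Request:
{"name": "carry_out", "arguments": {
  "steps": [
    {"rotation": [0, 0, 0], "dp": [-1, 0, 0], "claw": 0.95},
    {"rotation": [0, 0, 0], "dp": [-1, 0, 0], "claw": 0.95},
    {"rotation": [0, 0, 0], "dp": [-0.5, 0, 0], "claw": 0.95},
    {"rotation": [0, 0, 0], "dp": [-0.5, 0, 0], "claw": 0.95},
    {"rotation": [0, 0, 0], "dp": [0, 0, 0], "claw": 0.95}
  ]
}}

```text
time: 46.18
position: [0.4318, -0.3596, 0.1732]
ee_rot: [-3.142, -0.0, 1.684]
ft_force: [-0.0, -0.3, -1.8]
finger_gap: 0.0138
grip_force: 25.0
```

Vertical load has vanished, so it looks free to go down here.

Request:
{"name": "carry_out", "arguments": {
  "steps": [
    {"rotation": [0, 0, 0], "dp": [0, 0, 1], "claw": 0.95},
    {"rotation": [0, 0, 0], "dp": [0, 0, 0.5], "claw": 0.95},
    {"rotation": [0, 0, 0], "dp": [0, 0, 0], "claw": 0.95},
    {"rotation": [0, 0, 0], "dp": [0, 0, 0], "claw": 0.95},
    {"rotation": [0, 0, 0], "dp": [0, 0, 0], "claw": 0.95}
  ]
}}

```text
time: 46.8
position: [0.4318, -0.3597, 0.1717]
ee_rot: [-3.142, 0.0, 1.684]
ft_force: [0.5, -1.0, -1.2]
finger_gap: 0.0141
grip_force: 25.0
```

Request:
{"name": "carry_out", "arguments": {
  "steps": [
    {"rotation": [0, 0, 0], "dp": [0, 0, 1], "claw": 0.95},
    {"rotation": [0, 0, 0], "dp": [0, 0, 0], "claw": 0.95},
    {"rotation": [0, 0, 0], "dp": [0, 0, 0], "claw": 0.95},
    {"rotation": [0, 0, 0], "dp": [0, 0, 0], "claw": 0.95},
    {"rotation": [0, 0, 0], "dp": [0, 0, 0], "claw": 0.95}
  ]
}}

```text
time: 47.42
position: [0.4318, -0.3598, 0.1707]
ee_rot: [-3.142, 0.0, 1.684]
ft_force: [0.5, -0.4, -0.8]
finger_gap: 0.014
grip_force: 25.0
```

Request:
{"name": "carry_out", "arguments": {
  "steps": [
    {"rotation": [0, 0, 0], "dp": [0, 0, 1], "claw": 0.95},
    {"rotation": [0, 0, 0], "dp": [0, 0, 1], "claw": 0.95},
    {"rotation": [0, 0, 0], "dp": [0, 0, 1], "claw": 0.95},
    {"rotation": [0, 0, 0], "dp": [0, 0, 1], "claw": 0.95},
    {"rotation": [0, 0, 0], "dp": [0, 0, 0], "claw": 0.95}
  ]
}}

```text
time: 48.05
position: [0.4317, -0.3597, 0.1666]
ee_rot: [-3.141, -0.0, 1.684]
ft_force: [-0.2, -0.1, -1.9]
finger_gap: 0.0139
grip_force: 25.0
```

Request:
{"name": "carry_out", "arguments": {
  "steps": [
    {"rotation": [0, 0, 0], "dp": [0, 0, 1], "claw": 0.95},
    {"rotation": [0, 0, 0], "dp": [0, 0, 1], "claw": 0.95},
    {"rotation": [0, 0, 0], "dp": [0, 0, 1], "claw": 0.95},
    {"rotation": [0, 0, 0], "dp": [0, 0, 1], "claw": 0.95},
    {"rotation": [0, 0, 0], "dp": [0, 0, 0], "claw": 0.95}
  ]
}}

```text
time: 48.68
position: [0.4318, -0.3597, 0.1626]
ee_rot: [-3.142, -0.0, 1.684]
ft_force: [-0.7, -0.6, -1.1]
finger_gap: 0.014
grip_force: 25.0
```

Request:
{"name": "carry_out", "arguments": {
  "steps": [
    {"rotation": [0, 0, 0], "dp": [0, 0, 1], "claw": 0.95},
    {"rotation": [0, 0, 0], "dp": [0, 0, 1], "claw": 0.95},
    {"rotation": [0, 0, 0], "dp": [0, 0, 1], "claw": 0.95},
    {"rotation": [0, 0, 0], "dp": [0, 0, 0], "claw": 0.95},
    {"rotation": [0, 0, 0], "dp": [0, 0, 0], "claw": 0.95}
  ]
}}

```text
time: 49.3
position: [0.4318, -0.3598, 0.1598]
ee_rot: [3.142, 0.0, 1.684]
ft_force: [0.9, -0.2, -1.6]
finger_gap: 0.0138
grip_force: 25.0
```

Request:
{"name": "carry_out", "arguments": {
  "steps": [
    {"rotation": [0, 0, 0], "dp": [0, 0, 1], "claw": 0.95},
    {"rotation": [0, 0, 0], "dp": [0, 0, 1], "claw": 0.95},
    {"rotation": [0, 0, 0], "dp": [0, 0, 0.5], "claw": 0.95},
    {"rotation": [0, 0, 0], "dp": [0, 0, 0], "claw": 0.95},
    {"rotation": [0, 0, 0], "dp": [0, 0, 0], "claw": 0.95}
  ]
}}

```text
time: 49.92
position: [0.4318, -0.3598, 0.1573]
ee_rot: [3.142, 0.0, 1.684]
ft_force: [-0.3, -0.0, -1.4]
finger_gap: 0.0139
grip_force: 25.0
```

Request:
{"name": "carry_out", "arguments": {
  "steps": [
    {"rotation": [0, 0, 0], "dp": [0, 0, 0.5], "claw": 0.95},
    {"rotation": [0, 0, 0], "dp": [0, 0, 0.5], "claw": 0.95},
    {"rotation": [0, 0, 0], "dp": [0, 0, 0.5], "claw": 0.95},
    {"rotation": [0, 0, 0], "dp": [0, 0, 0], "claw": 0.95},
    {"rotation": [0, 0, 0], "dp": [0, 0, 0], "claw": 0.95}
  ]
}}

```text
time: 50.55
position: [0.4319, -0.3601, 0.1565]
ee_rot: [3.141, 0.001, 1.684]
ft_force: [-2.9, 0.1, 10.7]
finger_gap: 0.0142
grip_force: 25.0
```

Knob home (TCP z 0.1565, contact 11 N). Turning clockwise with a firmer grip.

Request:
{"name": "carry_out", "arguments": {
  "steps": [
    {"rotation": [0, 0, 0], "dp": [0, 0, -0.4], "claw": 0.95},
    {"rotation": [0, 0, 3], "dp": [0, 0, 0], "claw": 0.95},
    {"rotation": [0, 0, 5], "dp": [0, 0, 0], "claw": 0.95},
    {"rotation": [0, 0, 5], "dp": [0, 0, 0], "claw": 0.95},
    {"rotation": [0, 0, 5], "dp": [0, 0, 0], "claw": 0.95}
  ],
  "newtons": 40
}}

```text
time: 51.18
position: [0.4317, -0.3601, 0.1566]
ee_rot: [3.141, 0.001, 1.367]
ft_force: [-4.0, -0.9, 6.9]
finger_gap: 0.0139
grip_force: 40.0
```

Request:
{"name": "carry_out", "arguments": {
  "steps": [
    {"rotation": [0, 0, 6], "dp": [0, 0, 0], "claw": 0.95},
    {"rotation": [0, 0, 6], "dp": [0, 0, 0], "claw": 0.95},
    {"rotation": [0, 0, 6], "dp": [0, 0, 0], "claw": 0.95},
    {"rotation": [0, 0, 6], "dp": [0, 0, 0], "claw": 0.95},
    {"rotation": [0, 0, 6], "dp": [0, 0, 0], "claw": 0.95}
  ]
}}

```text
time: 51.8
position: [0.4318, -0.3602, 0.1566]
ee_rot: [3.141, 0.001, 0.843]
ft_force: [-2.9, -1.5, 6.8]
finger_gap: 0.0137
grip_force: 40.0
```

Run:
```python
from h import *
to(.432,-.360,.1565,3.8); o=readout.get_obs(); print(o["ft_torque"],o["joints"])
```

```text
at [ 0.4318 -0.3602  0.1566] t 51.8 tilt [ 0.    -0.001 -1.   ] | rot 44.49 dp [ 0.2 -0.1  0.1] norm 0 F [-2.9 -1.5  6.8] gap 0.0137
[-0.1956  0.6351  0.1051] [-0.8011  0.4829  1.5848 -0.0006  1.073  -0.0728]
```

Request:
{"name": "carry_out", "arguments": {
  "steps": [
    {"rotation": [0, 0, 7], "dp": [0, 0, 0], "claw": 0.95},
    {"rotation": [0, 0, 7], "dp": [0, 0, 0], "claw": 0.95},
    {"rotation": [0, 0, 7], "dp": [0, 0, 0], "claw": 0.95},
    {"rotation": [0, 0, 7], "dp": [0, 0, 0], "claw": 0.95},
    {"rotation": [0, 0, 7], "dp": [0, 0, 0], "claw": 0.95}
  ]
}}

```text
time: 52.42
position: [0.4319, -0.3603, 0.1566]
ee_rot: [3.14, -0.0, 0.231]
ft_force: [-2.4, -2.0, 4.6]
finger_gap: 0.0141
grip_force: 40.0
```

Request:
{"name": "carry_out", "arguments": {
  "steps": [
    {"rotation": [0, 0, 2], "dp": [0, 0, 0], "claw": 0.95},
    {"rotation": [0, 0, 2], "dp": [0, 0, 0], "claw": 0.95},
    {"rotation": [0, 0, 2], "dp": [0, 0, 0], "claw": 0.95},
    {"rotation": [0, 0, 2], "dp": [0, 0, 0], "claw": 0.95},
    {"rotation": [0, 0, 2], "dp": [0, 0, 0], "claw": 0.95}
  ]
}}

```text
time: 53.05
position: [0.4319, -0.3604, 0.1566]
ee_rot: [3.14, -0.0, 0.06]
ft_force: [-2.8, -2.9, 5.5]
finger_gap: 0.0137
grip_force: 40.0
```

Run:
```python
from h import *
to(.432,-.360,.1565,3.8); o=readout.get_obs(); print(o["ft_torque"])
```

```text
at [ 0.4319 -0.3604  0.1566] t 53.05 tilt [ 0.    -0.001 -1.   ] | rot -0.39 dp [ 0.1 -0.4  0.1] norm 0 F [-2.8 -2.9  5.5] gap 0.0137
[-0.6275  0.626   0.1321]
```

Request:
{"name": "carry_out", "arguments": {
  "steps": [
    {"rotation": [0, 0, 1], "dp": [0, 0, 0], "claw": 0.95},
    {"rotation": [0, 0, 1], "dp": [0, 0, 0], "claw": 0.95},
    {"rotation": [0, 0, 1], "dp": [0, 0, 0], "claw": 0.95},
    {"rotation": [0, 0, 0], "dp": [0, 0, 0], "claw": 0.95},
    {"rotation": [0, 0, 0], "dp": [0, 0, 0], "claw": 0.95}
  ]
}}

```text
time: 53.68
position: [0.4319, -0.3605, 0.1566]
ee_rot: [3.14, -0.0, 0.008]
ft_force: [-2.8, -1.9, 5.2]
finger_gap: 0.0132
grip_force: 40.0
```

Run:
```python
from h import *
to(.432,-.360,.1565,3.8); o=readout.get_obs(); print(o["ft_torque"])
```

```text
at [ 0.4319 -0.3605  0.1566] t 53.67 tilt [ 0.001 -0.001 -1.   ] | rot -3.32 dp [ 0.1 -0.4  0.1] norm 0 F [-2.8 -1.9  5.2] gap 0.0132
[-0.6345  0.6299  0.0308]
```

Request:
{"name": "carry_out", "arguments": {
  "steps": [
    {"rotation": [0, 0, 1], "dp": [0, 0, 0], "claw": 0.95},
    {"rotation": [0, 0, 1], "dp": [0, 0, 0], "claw": 0.95},
    {"rotation": [0, 0, 1], "dp": [0, 0, 0], "claw": 0.95},
    {"rotation": [0, 0, 0], "dp": [0, 0, 0], "claw": 0.95},
    {"rotation": [0, 0, 0], "dp": [0, 0, 0], "claw": 0.95}
  ]
}}

```text
time: 54.3
position: [0.4319, -0.3604, 0.1566]
ee_rot: [3.14, -0.001, -0.044]
ft_force: [-2.2, -4.1, 4.4]
finger_gap: 0.0136
grip_force: 40.0
```

Run:
```python
from h import *
to(.432,-.360,.1565,3.8); o=readout.get_obs(); print(o["ft_torque"])
```

```text
at [ 0.4319 -0.3604  0.1566] t 54.3 tilt [ 0.001 -0.001 -1.   ] | rot -6.32 dp [ 0.1 -0.4  0.1] norm 0 F [-2.2 -4.1  4.4] gap 0.0136
[-0.7102  0.7302  0.0517]
```

Request:
{"name": "carry_out", "arguments": {
  "steps": [
    {"rotation": [0, 0, 1], "dp": [0, 0, 0], "claw": 0.95},
    {"rotation": [0, 0, 1], "dp": [0, 0, 0], "claw": 0.95},
    {"rotation": [0, 0, 1], "dp": [0, 0, 0], "claw": 0.95},
    {"rotation": [0, 0, 0], "dp": [0, 0, 0], "claw": 0.95},
    {"rotation": [0, 0, 0], "dp": [0, 0, 0], "claw": 0.95}
  ]
}}

```text
time: 54.92
position: [0.432, -0.3604, 0.1566]
ee_rot: [3.14, -0.001, -0.096]
ft_force: [-1.4, -3.3, 4.9]
finger_gap: 0.0142
grip_force: 40.0
```

Run:
```python
from h import *
to(.432,-.360,.1565,3.8); o=readout.get_obs(); print(o["ft_torque"])
```

```text
at [ 0.432  -0.3604  0.1566] t 54.92 tilt [ 0.001 -0.002 -1.   ] | rot -9.31 dp [ 0.  -0.4  0.1] norm 0 F [-1.4 -3.3  4.9] gap 0.0142
[-0.7675  0.4839  0.4521]
```

Torque rose to 0.45 N m, so it's at the stop. Releasing and retreating for a look.

Request:
{"name": "carry_out", "arguments": {
  "steps": [
    {"rotation": [0, 0, 0.5], "dp": [0, 0, 0], "claw": 0.95},
    {"rotation": [0, 0, 0], "dp": [0, 0, -0.4], "claw": 0.95},
    {"rotation": [0, 0, 0], "dp": [0, 0, 0], "claw": 0.7},
    {"rotation": [0, 0, 0], "dp": [0, 0, 0], "claw": 0.5},
    {"rotation": [0, 0, 0], "dp": [0, 0, 0], "claw": 0.3}
  ]
}}

```text
time: 55.55
position: [0.4318, -0.3595, 0.1564]
ee_rot: [-3.141, 0.0, -0.105]
ft_force: [-0.0, -0.6, 0.2]
finger_gap: 0.0409
grip_force: 0.0
```

Request:
{"name": "carry_out", "arguments": {
  "steps": [
    {"rotation": [0, 0, 0], "dp": [0, 0, 0], "claw": 0.3},
    {"rotation": [0, 0, 0], "dp": [0, 0, -10], "claw": 0.3},
    {"rotation": [0, 0, 0], "dp": [0, 0, -30], "claw": 0.3},
    {"rotation": [0, 0, 0], "dp": [0, 0, -40], "claw": 0.3},
    {"rotation": [0, 0, 0], "dp": [0, 0, -30], "claw": 0.3}
  ]
}}

```text
time: 56.18
position: [0.432, -0.3599, 0.2689]
ee_rot: [3.141, -0.001, -0.105]
ft_force: [-0.4, -0.3, 0.2]
finger_gap: 0.0638
grip_force: 0.0
```

Request:
{"name": "carry_out", "arguments": {
  "steps": [
    {"rotation": [0, 0, 0], "dp": [0, 50, -5], "claw": 0.3},
    {"rotation": [0, 0, 0], "dp": [-15, 50, -5], "claw": 0.3},
    {"rotation": [0, 0, 0], "dp": [-25, 50, -5], "claw": 0.3},
    {"rotation": [0, 0, 0], "dp": [-25, 50, -5], "claw": 0.3},
    {"rotation": [0, 0, 0], "dp": [-25, 50, -5], "claw": 0.3}
  ]
}}

```text
time: 56.8
position: [0.3149, -0.6003, 0.2925]
ee_rot: [3.141, -0.0, -0.105]
ft_force: [0.5, 0.1, 0.3]
finger_gap: 0.0637
grip_force: 0.0
```

Run:
```python
from h import *
o=readout.get_obs(); print(o["position"],o["finger_gap"])
k,im=snap("top","top3"); print(proj(k,[(.432,-.36,.171)]))
a=cv2.resize(im[190:440,340:570],None,fx=2.4*1.4,fy=2.4,interpolation=cv2.INTER_CUBIC)
a=cv2.resize(im[195:425,345:575],(590,590),interpolation=cv2.INTER_CUBIC)
cv2.imwrite("pics/c8.png",np.clip(a.astype(float)*1.6,0,255).astype(np.uint8))
```

```text
[ 0.3149 -0.6003  0.2925] 0.06372031449995004
[[528.3875 328.1611]]
```

View pics/c8.png

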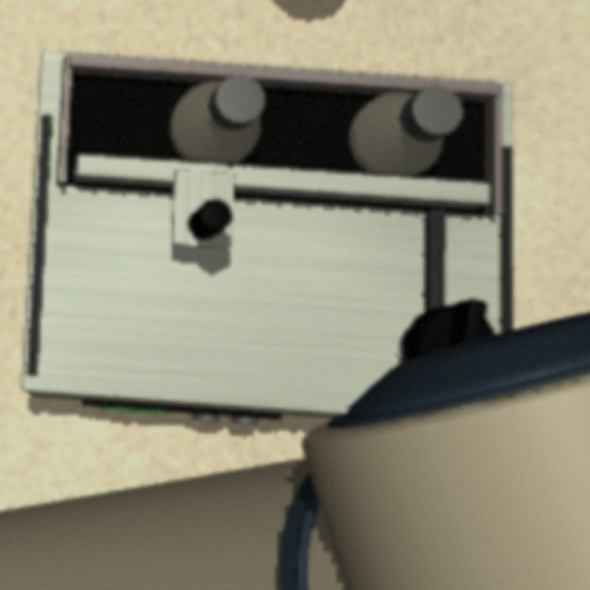

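The top view shows the bar closed on both upright flasks, the knob home at (445,330), and the locking arm pointing in behind the bar (435, 210–305). The robot is clear. Handing in.

```bash
python3 -c "
from cell import ctrl
print(ctrl.job_done())"
```

```text
the job is handed in; nothing more can be done
None
```

The job is handed in, and no verdict came back: the tip box is on the bench, both flasks are clamped with the bar at its stop, the knob is fully home and turned to its stop with the locking arm behind the bar, and the gripper has let go and moved clear.

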